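# Rack joinery pieces by profile on the drying shelf

### The job

Pull the drying shelf's front rail fully back, then set every loose wooden piece from the bench in the shelf bay that already holds the first of its kind (full-length ribs with the ribbed piece, short tenons with the tenon piece): base down, side by side in one neat row, square to the back lip. With all of them in place and the rail still back, slide the rail fully home; leave the two first pieces in their bays and don't disturb the sander, paint tin and tape measure.

Things in the scene. Friction and masses are not known exactly. Their poses are not given: they have to be found in the camera images.
- ribbed1: joinery piece, base plate 90 (x) x 50 (y) x 20 mm high, on its top centre a rib 18 mm thick (y), 32 mm high, running the whole 90 mm along x (T-section); 52 mm high in all; origin at the centre of its underside, z up; lies loose, base down, on the bench at the start (or is absent); 0.11 to 0.13 kg
- ribbed2: joinery piece, base plate 90 (x) x 50 (y) x 20 mm high, on its top centre a rib 18 mm thick (y), 32 mm high, running the whole 90 mm along x (T-section); 52 mm high in all; origin at the centre of its underside, z up; lies loose, base down, on the bench at the start (or is absent); 0.11 to 0.13 kg
- ribbed3: joinery piece, base plate 90 (x) x 50 (y) x 20 mm high, on its top centre a rib 18 mm thick (y), 32 mm high, running the whole 90 mm along x (T-section); 52 mm high in all; origin at the centre of its underside, z up; lies loose, base down, on the bench at the start (or is absent); 0.11 to 0.13 kg
- ribbed_first: joinery piece, base plate 90 (x) x 50 (y) x 20 mm high, on its top centre a rib 18 mm thick (y), 32 mm high, running the whole 90 mm along x (T-section); 52 mm high in all; origin at the centre of its underside, z up; already in one of the two bays, at its outer end (left end of left bay or right end of right bay), 0.08 m from the bay's middle: the first of its kind's row; which bay varies. Loose
- tenon1: joinery piece, base plate 90 (x) x 50 (y) x 20 mm high, on its top centre a short stub tenon 34 (x) x 18 (y) mm, 32 mm high; 52 mm high in all; origin at the centre of its underside, z up; lies loose, base down, on the bench at the start (or is absent); 0.11 to 0.13 kg
- tenon2: joinery piece, base plate 90 (x) x 50 (y) x 20 mm high, on its top centre a short stub tenon 34 (x) x 18 (y) mm, 32 mm high; 52 mm high in all; origin at the centre of its underside, z up; lies loose, base down, on the bench at the start (or is absent); 0.11 to 0.13 kg
- tenon3: joinery piece, base plate 90 (x) x 50 (y) x 20 mm high, on its top centre a short stub tenon 34 (x) x 18 (y) mm, 32 mm high; 52 mm high in all; origin at the centre of its underside, z up; lies loose, base down, on the bench at the start (or is absent); 0.11 to 0.13 kg
- tenon_first: joinery piece, base plate 90 (x) x 50 (y) x 20 mm high, on its top centre a short stub tenon 34 (x) x 18 (y) mm, 32 mm high; 52 mm high in all; origin at the centre of its underside, z up; already in one of the two bays, at its outer end (left end of left bay or right end of right bay), 0.08 m from the bay's middle: the first of its kind's row; which bay varies. Loose
- shelf: fixed low wooden shelf of two bays, 490 mm wide. Origin on the bench under its middle; x points from its front (robot side) to its back lip, y left along the rows, z up. Floor 50 mm above the bench. Inner faces: back lip at x = +48 mm, end lips at y = -233 and +233 mm; middle lip y = -8 to 8 mm. All lips rise 14 mm above the floor, lower than the pieces' base plates
- bay_left (a point): middle of the left bay's floor (shelf frame 0, +120.5, 50 mm; axes as the shelf's). The bay is 225 mm long in y; the pieces stand in it base down, 90 mm side along x, 50 mm side along y, up to four in a row
- bay_right (a point): the same for the right bay (shelf frame 0, -120.5, 50 mm)
- rail (a joint): aluminium front rail across both bays, 20 mm thick, 14 mm high above the shelf floor, sliding along the shelf's x: 0 = home (inner face at shelf x = -48 mm: 96 mm from rail to back lip for the 90 mm pieces, pushing them square as it closes), 0.06 m = fully back towards the robot (end stop). Stays where left; 3 to 5 N moves it. Starts 0 to 25 mm from home
- rail_tab (a point): top centre of the black upright tab in the middle of the rail, by which it is moved: 16 mm thick along the shelf's y (pinch it across this, from above), 30 mm along x, top 120 mm above the bench, free for 50 mm below that. Moves with the rail; at shelf x = -100 mm, y = 0 when home
- sander: bystander: orbital sander, 124 mm across and 134 mm high, beyond the shelf; origin at the centre of its underside
- paint_tin: bystander: paint tin 90 mm across, 100 mm high, far side of the bench; origin at the centre of its underside
- tape_measure: bystander: tape measure 70 x 40 x 65 mm on the left of the bench; origin at the centre of its underside

How it is judged:
By the outcome, as a careful person would: the job done as asked, in the order asked, and still so for the second after the job is handed in, with the robot touching nothing.
Of ribbed1, ribbed2, ribbed3, tenon1, tenon2, tenon3 only 4 to 6 are there at a start; the rules pass over those that are not, and their reading is None.
At some moment in a run one of ribbed1, ribbed2, ribbed3, tenon1, tenon2, tenon3 may be knocked a few centimetres aside while the robot is not near it.
It also fails if it takes over 210 s, if anything falls off the work surface, if the arm or the gripper's body presses on something with over 40 N, if the wrist force passes 120 N, or if a joint passes its speed limit or range.

### The arm

A 6-joint arm with a two-finger parallel gripper is mounted at the origin on the work surface. World frame = base frame: x ahead of the robot, y to its left, z up, the work surface at z = 0. Lengths are in m, angles in rad, forces in N, time in s.
With the tool pointing down it reaches from about 0.3 to 0.775 m from the base axis. Payload 14.6 kg.
Tool frame: the origin (TCP) lies on the centre line of the jaws, within the pads' length; the fingertips stand 19 mm ahead of it and the grasp point (between the pads) is the TCP; z points along the fingers, y is the direction in which the jaws open and shut (so a half turn about z gives the same grasp; the last joint's range is limited). The gripper opens to 94 mm and grips with 3 to 60 N. Pads are 16 mm wide; open, the fingers measure 119 mm over their backs; the gripper's body (75 mm by 177 mm) begins 78 mm behind the grasp point.
Start: joints at [1.227, 0.3, 1.521, -0, 1.321, -0.067], TCP at [0.15, 0.529, 0.224] pointing down, gripper open.
Joint ranges: [-3.03, 3.03], [-0.79, 2.21], [0.23, 2.52], [-1.04, 4.18], [0, 3.07], [-2.55, 2.55]. Speed limits (rad/s): [2.22, 2.22, 2.57, 3.14, 3.14, 3.14].

### API

Orientations are given as [roll, pitch, yaw] about the fixed x, y, z axes, in that order (R = Rz(yaw) Ry(pitch) Rx(roll)).
In Python, from station import ctrl gives the robot as it stands. The module is installed in compiled form; this text tells all that it offers.
- The arm moves only by the shell command python3 -m creep 'ROWS' [FORCE]. ROWS is a JSON object of lists of equal length, an entry for each row: "translation": the shift along the world's x, y, z in mm, a list of three; "yaw": the turn about the world's z in rad; "gripper": the closure in counts, from 0 (fully open) to 255 (shut). A call has 1 to 5 rows; each row is the pose to reach, as a shift and turn from the pose measured when the call began; what a row does not reach only later rows make up. A row lasts 1/12 s, in which the tool goes at most 41.7 mm and 7.16 degrees, less where a joint would pass 70% of its speed; a pose out of reach is approached as far as the arm can. A call with a gripper value outside its range is refused whole. The fingers move at their own pace and stop on an object; FORCE is the grip in N (left out, the last holds). Time passes only in rows, so rows that repeat a pose let the fingers close. It gives the time, the measured TCP pose, the force and the opening at its end, in the units of the state.
- ctrl.get_obs(): the state, without advancing time (a new reading comes with each control period).
- ctrl.camera(name): name is "scene" or "side" or "wrist"; returns a dict with "pixels" (384x512x3 uint8, red, green, blue), "depth" (384x512 float32, m along the optical axis (not along the pixel's ray), 0 where there is no reading), "fx", "fy", "cx", "cy" (pixels), "dist" ([k1, k2, p1, p2, k3] as OpenCV has them; the pictures are not rectified), "R" (3x3) and "t" (3): a world point X has camera coordinates R X + t; the wrist camera has in their place "tool_from_camera" (4x4, takes a point from camera to tool coordinates, whose origin is the TCP and whose axes are the flange's). Camera axes: x right, y down, z forward; pixel columns grow to the right and rows downward; lengths in m; the calibration is good to about 2 mm. A picture is of the moment at which its call begins: read the wrist's pose just before it.
- ctrl.hand_in(): hands the job in, once; it reports no verdict.
The state is a dict: "time_s": time; "qpos": joint angles; "joint_vel": joint speeds; "tau": joint torques, N m; "ee_pos": TCP position; "eef_rot": TCP orientation; "force": force on the tool from outside, world axes, zero at the start; "moment": the same for the moment, N m; "grip_width": finger opening in m.
Only numpy, scipy, OpenCV 4.12 (cv2) and the standard library are available. Lean on these libraries where they do the work, as an engineer would, in place of code of your own. Each camera call takes 0.05 s, during which the arm holds its last target. There are 200 camera calls.

## Working session

There is one attempt and no reset: what is moved stays moved. The work goes in short steps, Python scripts to look and compute and a shell command to move; the robot and the scene stay as the last step left them, time stands still between calls to the robot, and variables do not carry over. Pictures are saved under pics/ and viewed, about 12 in all and at most 16, crops included, and the job is handed in when it is done.

```bash
mkdir -p pics; ls
cat > h.py <<'E'
import numpy as np, cv2
from station import ctrl
from scipy.spatial.transform import Rotation as Ro
def cam(n):
    o=ctrl.get_obs(); c=ctrl.camera(n)
    if n=='wrist':
        T=np.eye(4);T[:3,:3]=Ro.from_euler('xyz',o['eef_rot']).as_matrix();T[:3,3]=o['ee_pos']
        M=T@np.array(c['tool_from_camera'])
    else:
        M=np.eye(4);M[:3,:3]=np.array(c['R']).T;M[:3,3]=-M[:3,:3]@np.array(c['t'])
    c['M']=M
    c['K']=np.array([[c['fx'],0,c['cx']],[0,c['fy'],c['cy']],[0,0,1]]);return c
def rays(c,uv):
    p=cv2.undistortPoints(np.array(uv,float).reshape(-1,1,2),c['K'],np.array(c['dist'],float)).reshape(-1,2)
    return np.c_[p,np.ones(len(p))]@c['M'][:3,:3].T
def onz(c,uv,z):
    d=rays(c,uv);o=c['M'][:3,3];return o+d*((z-o[2])/d[:,2])[:,None]
def cloud(c):
    v,u=np.mgrid[0:384,0:512];uv=np.c_[u.ravel(),v.ravel()]
    P=c['M'][:3,3]+rays(c,uv)*c['depth'].ravel()[:,None]
    P[c['depth'].ravel()==0]=np.nan
    return P.reshape(384,512,3)
def save(c,f,s=1.5):
    cv2.imwrite('pics/'+f,cv2.resize(c['pixels'][:,:,::-1],None,fx=s,fy=s))
E
python3 - <<'E'
from h import *
for n in ['scene','side','wrist']:
    c=cam(n); P=cloud(c); np.savez(n,P=P,px=c['pixels']); save(c,n+'0.png',1.0)
    print(n,c['M'][:3,3],c['M'][:3,2],c['fx'])
a=[cv2.imread(f'pics/{n}0.png') for n in('scene','side')]
cv2.imwrite('pics/ab.png',cv2.resize(np.vstack(a),(0,0),fx=.78,fy=.78))
print(ctrl.get_obs())
E
```

```text
pics
scene [ 1.10902714 -0.41381131  1.13355689] [-0.42168389  0.33390064 -0.84302613] 450.16315572875635
side [ 0.54877992 -0.96296642  0.7589617 ] [ 0.05017597  0.82180725 -0.56755195] 474.16872163288315
wrist [0.08625174 0.54690607 0.38377247] [ 0.21846655 -0.06224374 -0.97385732] 273.70718041231135
{'time_s': 0.15, 'qpos': array([ 1.22741689e+00,  3.00345008e-01,  1.52141010e+00, -2.18416422e-05,
        1.32070796e+00, -6.65951774e-02]), 'joint_vel': array([-1.20995613e-03, -3.36440708e-03, -4.94563838e-04,  7.14392602e-06,
        6.60553423e-06, -5.53573254e-05]), 'tau': array([ 3.16233791e-04, -5.31952143e+01, -3.52821994e+01,  7.07608438e-02,
        2.36990087e-02, -8.81378878e-05]), 'ee_pos': array([0.15024132, 0.52889963, 0.22402783]), 'eef_rot': array([-3.14072276e+00, -3.68119936e-05,  2.86481379e+00]), 'force': array([-1.04240511, -0.25096153,  0.03441114]), 'moment': array([ 0.04974403,  0.01316713, -0.03926652]), 'grip_width': 0.09417547319070196}
```

View pics/ab.png

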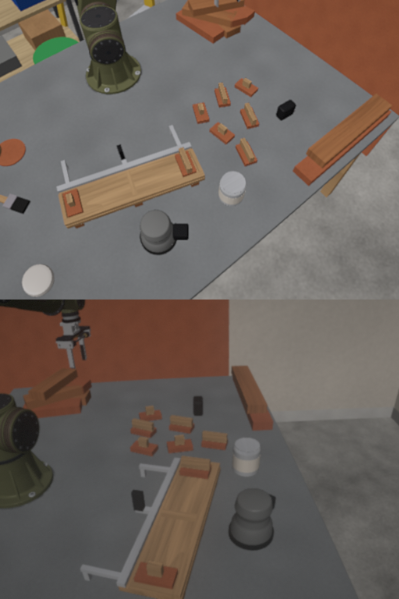

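Two stacked views: the scene camera (top) shows the shelf with a ribbed piece in its left bay at about (185,162) and a tenon in its right bay at (70,203). Six loose pieces lie around (220,120). Next I'll measure them from depth.

Run:
```python
from h import *
for n in['scene','side']:
    d=np.load(n+'.npz');P=d['P'];z=P[:,:,2]
    hsv=cv2.cvtColor(d['px'],cv2.COLOR_RGB2HSV)
    print(n)
    inx=(P[:,:,0]>0)&(P[:,:,0]<.85)&(abs(P[:,:,1])<.85)
    for nm,lo,hi in(('bench',.010,.058),('rails+tops',.074,.13)):
        m=(inx&(z>lo)&(z<hi)).astype(np.uint8)
        k,l,s,_=cv2.connectedComponentsWithStats(m)
        for i in range(1,k):
            if s[i,4]<60: continue
            q=P[l==i]; ztop=np.percentile(q[:,2],97)
            t=q[q[:,2]>ztop-.01]
            r=cv2.minAreaRect((t[:,:2]*1000).astype(np.float32)); R=cv2.minAreaRect((q[:,:2]*1000).astype(np.float32))
            print(nm,s[i],'ztop %.3f'%ztop,'top',np.round(r[0]),np.round(r[1]),round(r[2]),'all',np.round(R[0]),np.round(R[1]),round(R[2]))
c=cv2.imread('pics/scene0.png')[80:330,60:390];cv2.imwrite('pics/c1.png',cv2.resize(c,(0,0),fx=2.4,fy=2.4,interpolation=2))
```

```text
scene
bench [ 247    8   80   47 1339] ztop 0.055 top [ 86. 612.] [277. 123.] 78 all [ 89. 605.] [329. 139.] 80
bench [ 114   76   67   44 1273] ztop 0.056 top [58. -7.] [184.  82.] 78 all [64. -4.] [248. 123.] 88
bench [301 100  30  23 398] ztop 0.054 top [442. 393.] [35. 23.] 1 all [443. 393.] [91. 56.] 11
bench [275 106  21  31 408] ztop 0.055 top [420. 277.] [19. 92.] 61 all [420. 277.] [51. 94.] 61
bench [247 131  22  27 394] ztop 0.053 top [429. 152.] [19. 36.] 64 all [428. 153.] [50. 93.] 64
bench [308 132  25  32 457] ztop 0.055 top [571. 290.] [21. 93.] 65 all [569. 290.] [52. 96.] 67
bench [354 135  26  19 209] ztop 0.057 top [656. 410.] [72. 31.] 57 all [656. 419.] [86. 36.] 67
bench [268 156  33  28 467] ztop 0.054 top [556. 154.] [36. 20.] 9 all [556. 153.] [94. 53.] 8
bench [217 161  15  26 150] ztop 0.048 top [467.  -6.] [ 15. 100.] 73 all [467.  -6.] [ 15. 100.] 73
bench [302 177  28  36 538] ztop 0.055 top [685. 163.] [20. 92.] 71 all [686. 163.] [53. 94.] 70
bench [237 189  18  32  99] ztop 0.057 top [596. -28.] [ 22. 104.] 68 all [596. -28.] [ 22. 104.] 68
bench [ 
[... 3235 characters left out ...]
0.116 top [  8. 608.] [246.  92.] 70 all [ 76. 607.] [265. 152.] 90
rails+tops [298 177  36  28 798] ztop 0.102 top [772.   8.] [82. 80.] 80 all [771.   5.] [86. 88.] 33
rails+tops [  0 194  48  39 966] ztop 0.128 top [ 49. -44.] [104.  24.] 46 all [ 58. -32.] [140.  49.] 56
rails+tops [232 200  38  19 515] ztop 0.103 top [603. -58.] [23. 89.] 72 all [603. -59.] [25. 90.] 72
rails+tops [ 301  242   49   49 1724] ztop 0.130 top [ 735. -280.] [89. 88.] 50 all [ 736. -283.] [93. 92.] 49
rails+tops [168 244  18  23 327] ztop 0.120 top [ 436. -218.] [19. 31.] 74 all [ 436. -217.] [19. 32.] 76
rails+tops [188 335  22  21 357] ztop 0.103 top [ 484. -444.] [21. 33.] 75 all [ 484. -444.] [21. 34.] 73
```

View pics/c1.png

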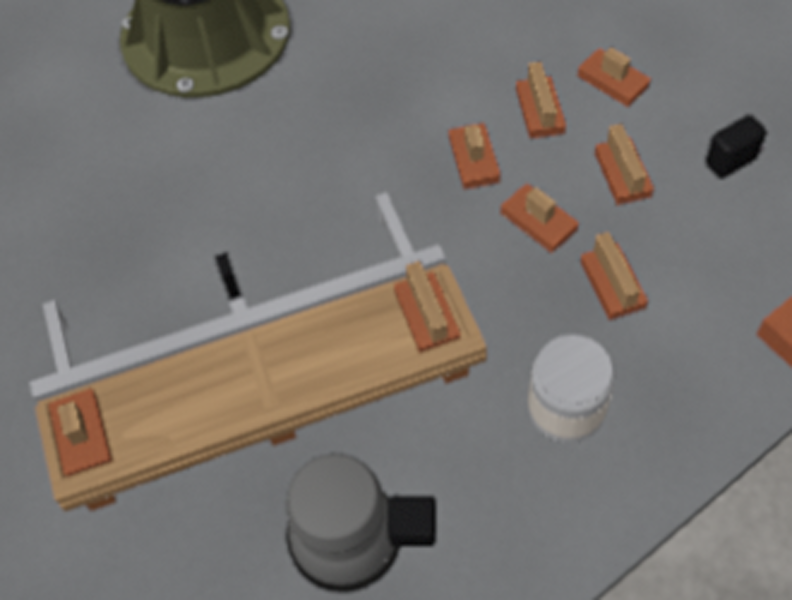

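The crop shows all six loose pieces: ribbed at (540,100), (623,165), (613,275) and tenons at (475,155), (540,215), (615,75). The first ribbed piece is in the left bay and the first tenon in the right. The shelf yaw comes out near -16.9°, with the origin near (0.543,-0.251). First I'll drive to above the tab.

```bash
python3 -m creep '{"translation":[[40,-10,0],[80,-30,0],[110,-60,0],[140,-90,0],[170,-120,0]],"yaw":[0,0,0,0,0],"gripper":[0,0,0,0,0]}' 30
python3 -m creep '{"translation":[[28,-28,0],[56,-60,0],[80,-95,0],[95,-132,0],[105,-172,0]],"yaw":[0,0,0,0,0],"gripper":[100,100,100,100,100]}'
python3 -m creep '{"translation":[[2,-40,0],[4,-80,0],[6,-120,0],[8,-160,0],[10,-200,0]],"yaw":[0,0,0,0,0],"gripper":[100,100,100,100,100]}'
python3 -m creep '{"translation":[[2,-40,0],[4,-80,0],[6,-120,0],[8,-160,0],[10,-200,0]],"yaw":[0,0,0,0,0],"gripper":[100,100,100,100,100]}'
```

```text
time_s: 0.57
ee_pos: [0.3176, 0.411, 0.2237]
eef_rot: [-3.14, -0.0, 2.865]
force: [0.1, 0.0, -0.5]
grip_width: 0.0942
time_s: 0.98
ee_pos: [0.4235, 0.2371, 0.2233]
eef_rot: [-3.14, -0.001, 2.865]
force: [1.2, -0.8, -0.5]
grip_width: 0.0638
time_s: 1.4
ee_pos: [0.4331, 0.0352, 0.2234]
eef_rot: [-3.14, -0.0, 2.865]
force: [0.4, 0.7, 0.7]
grip_width: 0.0572
time_s: 1.82
ee_pos: [0.4426, -0.1668, 0.2234]
eef_rot: [-3.14, -0.0, 2.865]
force: [1.2, 0.5, 0.5]
grip_width: 0.0571
```

Run:
```python
from h import *
c=cam('wrist');save(c,'w1.png',1.2);P=cloud(c);z=P[:,:,2]
for lo,hi in((.108,.128),(.094,.108),(.058,.074)):
    m=((z>lo)&(z<hi)).astype(np.uint8);k,l,s,_=cv2.connectedComponentsWithStats(m)
    for i in range(1,k):
        if s[i,4]<100: continue
        q=P[l==i];r=cv2.minAreaRect((q[:,:2]*1000).astype(np.float32));print(lo,s[i],np.round(r[0],1),np.round(r[1],1),round(r[2],1),np.median(q[:,2]).round(4))
```

```text
0.108 [204 185  17  31 491] [ 433.5 -214.6] [15.7 29.3] 71.7 0.1195
0.058 [ 212  177   90   56 1512] [ 465.6 -175.9] [107.5  67.6] 72.8 0.0638
0.058 [  26  209  178   22 2758] [ 434.9 -353.9] [224.2  21.4] 73.0 0.0634
0.058 [ 322  216   96   18 1474] [527.5 -49.9] [119.5  21.1] 72.9 0.0637
0.058 [ 35 234  49  31 832] [ 452.7 -438.9] [62.8 41.1] 75.2 0.0692
0.058 [214 238  14  28 335] [ 512.2 -239. ] [16.2 36.2] 72.0 0.0637
0.058 [ 186  296  150   25 2310] [ 604.5 -211.7] [202.4  37.6] 73.0 0.0638
```

View pics/w1.png

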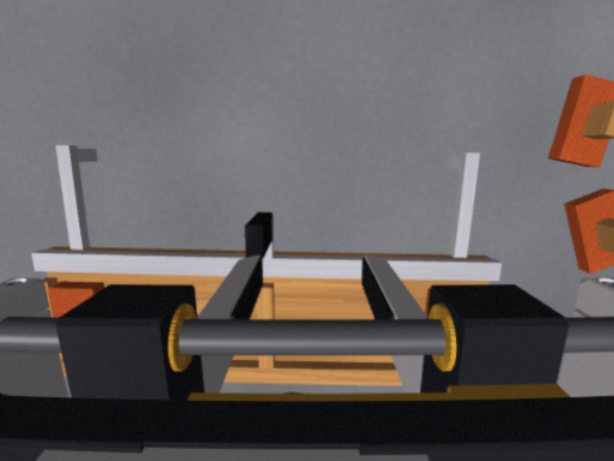

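The wrist view shows the tab in front of the left finger at about (260,230), clear to grasp. Depth puts its top at (433.5,-214.6,119.5) mm with the right size of 15.7 x 29.3 mm.

```bash
python3 -m creep '{"translation":[[-4,-25,0],[-9,-49,0],[-9,-49,-40],[-9,-49,-80],[-9,-49,-118]],"yaw":[-0.02,-0.02,-0.02,-0.02,-0.02],"gripper":[130,130,130,130,130]}' 40
python3 -m creep '{"translation":[[0,0,0],[0,0,0],[0,0,0],[0,0,0],[0,0,0]],"yaw":[0,0,0,0,0],"gripper":[255,255,255,255,255]}' 40
python3 -m creep '{"translation":[[-6,2,0],[-13,4,0],[-20,6,0],[-27,8,0],[-34,10.5,0]],"yaw":[0,0,0,0,0],"gripper":[255,255,255,255,255]}'
python3 -m creep '{"translation":[[-4,1,0],[-6,2,0],[-8,2.5,0],[-8,2.5,0],[-8,2.5,0]],"yaw":[0,0,0,0,0],"gripper":[255,255,255,255,255]}'
```

```text
time_s: 2.28
ee_pos: [0.4333, -0.2213, 0.1036]
eef_rot: [-3.138, 0.0, 2.841]
force: [0.4, -0.2, -0.6]
grip_width: 0.046
time_s: 2.7
ee_pos: [0.4354, -0.2162, 0.1055]
eef_rot: [3.134, 0.002, 2.84]
force: [24.6, 72.3, 3.2]
grip_width: 0.0171
time_s: 3.12
ee_pos: [0.4009, -0.2046, 0.1056]
eef_rot: [3.133, 0.001, 2.841]
force: [4.3, 3.5, -25.4]
grip_width: 0.0157
time_s: 3.53
ee_pos: [0.3918, -0.2018, 0.1056]
eef_rot: [3.134, -0.002, 2.842]
force: [-2.8, -1.4, -26.2]
grip_width: 0.0161
```

```bash
python3 -m creep '{"translation":[[-2,0.5,0],[-4,1,0],[-4,1,0],[-4,1,0]],"yaw":[0,0,0,0],"gripper":[255,255,255,255]}' 20
python3 -m creep '{"translation":[[-2,0.5,0],[-4,1,0],[-4,1,0],[-4,1,0]],"yaw":[0,0,0,0],"gripper":[255,255,255,255]}'
```

```text
time_s: 3.87
ee_pos: [0.3886, -0.2008, 0.1065]
eef_rot: [3.134, 0.001, 2.842]
force: [10.1, -1.8, -24.4]
grip_width: 0.0154
time_s: 4.2
ee_pos: [0.3861, -0.2001, 0.1079]
eef_rot: [3.134, 0.005, 2.842]
force: [13.1, -0.9, -22.7]
grip_width: 0.0164
```

```bash
python3 -m creep '{"translation":[[0,0,0],[0,0,0],[0,0,0],[0,0,60],[0,0,60]],"yaw":[0,0,0,0,0],"gripper":[130,130,130,130,130]}' 30
python3 -m creep '{"translation":[[0,35,40],[0,60,60],[0,60,60]],"yaw":[0,0,0],"gripper":[130,130,130]}'
cat > tab.py <<'E'
from h import *
P=cloud(cam('wrist'));z=P[:,:,2]
m=((z>.108)&(z<.128)).astype(np.uint8);k,l,s,_=cv2.connectedComponentsWithStats(m)
for i in range(1,k):
    if s[i,4]<100: continue
    q=P[l==i];r=cv2.minAreaRect((q[:,:2]*1000).astype(np.float32));print('tab',np.round(r[0],1),np.round(r[1],1),round(r[2],1))
# lateral profile of lips/pieces in shelf frame
O=np.array([.5427,-.251]);th=-.2967
d=P[:,:,:2]-O;lx=d@[np.cos(th),np.sin(th)];ly=d@[-np.sin(th),np.cos(th)]
for nm,s in (('midlip y',(abs(ly)<.02)&(abs(lx)<.03)),):
    print(nm,np.nanpercentile(ly[s&(z>.06)],[5,50,95])*1e3)
s=(abs(ly)<.2)&(lx>.03)&(lx<.08)&(z>.06)&(z<.068);print('backlip x',np.nanpercentile(lx[s],[2,50,98])*1e3)
s=(abs(ly)<.2)&(lx<-.03)&(lx>-.14)&(z>.06)&(z<.068)&(abs(ly)>.02);print('rail x',np.nanpercentile(lx[s],[2,50,98])*1e3)
E
python3 tab.py
```

```text
time_s: 4.62
ee_pos: [0.3866, -0.2004, 0.1715]
eef_rot: [3.135, 0.008, 2.842]
force: [-0.4, 0.2, 0.1]
grip_width: 0.0446
time_s: 4.87
ee_pos: [0.3877, -0.1384, 0.2371]
eef_rot: [3.136, 0.016, 2.843]
force: [0.3, -0.4, 0.4]
grip_width: 0.046
tab [ 388. -201.] [16.1 30. ] 72.9
midlip y [-3.86410157  3.63424515 11.14438245]
backlip x [30.1732704  31.77744762 34.83046248]
rail x [-130.86009398 -121.40750656 -110.86656085]
```

The tab moved about 47.6 mm and stopped against resistance. The tab, rail face and mid lip all agree with the rail being fully back (tab at local x ≈ -160). Next is the first ribbed piece, at (686,162).

```bash
cat > look.py <<'E'
import sys
from h import *
# usage: look.py bench|shelf : rib/tenon tops seen by the wrist camera and the move to grasp each
zt=.052 if sys.argv[1]=='bench' else .102
o=ctrl.get_obs();c=cam('wrist')
if len(sys.argv)>2: save(c,sys.argv[2],1.2)
P=cloud(c);z=P[:,:,2];h=P[:,:,2]
m=((abs(z-zt)<.007)&(P[:,:,0]>.3)).astype(np.uint8);k,l,s,_=cv2.connectedComponentsWithStats(m)
jaw=np.degrees(o['eef_rot'][2])-90
print('tcp',np.round(o['ee_pos']*1e3,1),'jaw',round(jaw%180,1),'t',o['time_s'])
for i in range(1,k):
    if s[i,4]<120: continue
    q=P[l==i];zm=np.median(q[:,2]);q=q[q[:,2]>zm-.006]
    (cx,cy),(w,hh),a=cv2.minAreaRect((q[:,:2]*1000).astype(np.float32))
    if w>hh:w,hh,a=hh,w,a+90
    if w>30: continue
    da=(a-jaw+90)%180-90
    g=np.array([cx,cy,(zt-.009)*1e3])-o['ee_pos']*1e3
    L=(np.array([cx,cy])-[540.9,-247])@np.array([[.9563,.2924],[-.2924,.9563]])
    print('at',round(cx,1),round(cy,1),'z',round(zm*1e3,1),'size',round(w),round(hh),'axis',round(a%180,1),'px',s[i,:4],'-> move',np.round(g,1),'yaw',round(np.radians(da),3),'local',np.round(L,1))
E
python3 -m creep '{"translation":[[30,28,0],[60,56,0],[90,84,0],[120,112,0],[150,140,0]],"yaw":[0,0,0,0,0],"gripper":[130,130,130,130,130]}'
python3 -m creep '{"translation":[[32,25,-3],[64,50,-6],[96,75,-9],[128,100,-12],[155,120,-15]],"yaw":[0,0,0,0,0],"gripper":[130,130,130,130,130]}'
python3 -m creep '{"translation":[[15,14,-5],[25,24,-10],[25,24,-10],[25,24,-10]],"yaw":[0,0,0,0],"gripper":[130,130,130,130]}'
python3 look.py bench w2.png
```

```text
time_s: 5.33
ee_pos: [0.5387, 0.0018, 0.2347]
eef_rot: [3.136, 0.014, 2.844]
force: [0.7, -0.8, 0.4]
grip_width: 0.0458
time_s: 5.75
ee_pos: [0.6952, 0.123, 0.2182]
eef_rot: [3.137, 0.013, 2.845]
force: [-0.1, -0.2, -0.7]
grip_width: 0.046
time_s: 6.08
ee_pos: [0.7201, 0.1464, 0.2066]
eef_rot: [3.138, 0.011, 2.845]
force: [0.8, 0.2, 0.0]
grip_width: 0.0462
tcp [720.1 146.4 206.6] jaw 73.0 t 6.0833
at 585.0 283.9 z 51.5 size 19 54 axis 65.3 px [333   0  28  56] -> move [-135.1  137.6 -163.6] yaw -0.135 local [-113.   520.6]
at 495.6 -24.6 z 55.2 size 20 97 axis 174.4 px [ 0 12 86 25] -> move [-224.6 -171.  -163.6] yaw -1.372 local [-108.4  199.4]
at 555.9 155.8 z 51.4 size 18 35 axis 97.6 px [208  17  29  40] -> move [-164.2    9.4 -163.6] yaw 0.429 local [-103.4  389.6]
at 644.0 390.1 z 52.8 size 21 43 axis 104.5 px [443  30  28  43] -> move [ -76.2  243.7 -163.6] yaw 0.549 local [-87.7 639.4]
at 684.4 163.8 z 51.7 size 18 89 axis 70.9 px [256 111  19  79] -> move [ -35.7   17.4 -163.6] yaw -0.036 local [ 17.1 434.8]
at 833.9 379.3 z 51.9 size 22 124 axis 10.2 px [417 201  95  47] -> move [ 113.8  232.9 -163.6] yaw -1.097 local [ 97.1 684.6]
at 736.5 26.6 z 52.4 size 14 66 axis 154.8 px [143 219  54  18] -> move [  16.4 -119.8 -163.6] yaw 1.428 local [107.1 318.9]
```

View pics/w2.png

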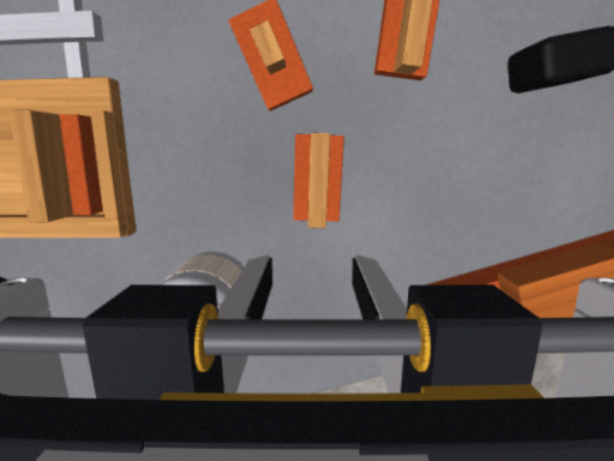

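The wrist view shows the ribbed piece centred ahead of the fingers at about (318,180). The measured size of 18 x 89 mm at 51.7 mm height fits. Grasping it now.

```bash
python3 -m creep '{"translation":[[-20,9,-20],[-36,17,-50],[-36,17,-90],[-36,17,-120],[-36,17,-120]],"yaw":[-0.036,-0.036,-0.036,-0.036,-0.036],"gripper":[130,130,130,130,130]}'
python3 -m creep '{"translation":[[0,0,-25],[0,0,-43],[0,0,-43],[0,0,-43]],"yaw":[0,0,0,0],"gripper":[130,130,130,130]}'
python3 -m creep '{"translation":[[0,0,0],[0,0,0],[0,0,0],[0,0,0],[0,0,0]],"yaw":[0,0,0,0,0],"gripper":[255,255,255,255,255]}' 20
python3 -m creep '{"translation":[[0,0,15],[0,0,50],[0,0,90],[0,0,130],[0,0,160]],"yaw":[0,0,0,0,0],"gripper":[255,255,255,255,255]}'
```

```text
time_s: 6.55
ee_pos: [0.6809, 0.1614, 0.082]
eef_rot: [-3.141, 0.005, 2.808]
force: [-0.8, 0.1, -1.0]
grip_width: 0.0459
time_s: 6.88
ee_pos: [0.6818, 0.1606, 0.0415]
eef_rot: [3.141, 0.007, 2.807]
force: [0.5, -0.2, -0.4]
grip_width: 0.0459
time_s: 7.3
ee_pos: [0.682, 0.1607, 0.042]
eef_rot: [3.14, 0.008, 2.807]
force: [-0.4, 1.0, 3.6]
grip_width: 0.0181
time_s: 7.72
ee_pos: [0.6821, 0.1607, 0.2069]
eef_rot: [3.139, 0.011, 2.807]
force: [0.5, -0.2, -1.2]
grip_width: 0.0175
```

```bash
python3 -m creep '{"translation":[[-14,-36,0],[-28,-75,0],[-42,-113,0],[-57,-151,0],[-71,-189,0]],"yaw":[0.038,0.038,0.038,0.038,0.038],"gripper":[255,255,255,255,255]}'
python3 -m creep '{"translation":[[-14,-38,0],[-29,-79,0],[-29,-79,0],[-29,-79,0]],"yaw":[0,0,0,0],"gripper":[255,255,255,255]}'
python3 look.py shelf w3.png
```

```text
time_s: 8.13
ee_pos: [0.6098, -0.0298, 0.208]
eef_rot: [3.139, 0.011, 2.845]
force: [0.2, -0.1, 0.4]
grip_width: 0.0176
time_s: 8.47
ee_pos: [0.5801, -0.1107, 0.2091]
eef_rot: [3.139, 0.011, 2.842]
force: [1.3, -0.4, -1.4]
grip_width: 0.0183
tcp [ 580.1 -110.7  209.1] jaw 72.8 t 8.4667
at 392.5 -195.7 z 102.2 size 14 33 axis 47.4 px [91  4 24 41] -> move [-187.6  -85.  -116.1] yaw -0.443 local [-156.9    5.7]
at 598.7 -57.2 z 101.8 size 19 89 axis 72.0 px [304 152  24  86] -> move [  18.6   53.5 -116.1] yaw -0.014 local [ -0.2 198.4]
```

View pics/w3.png

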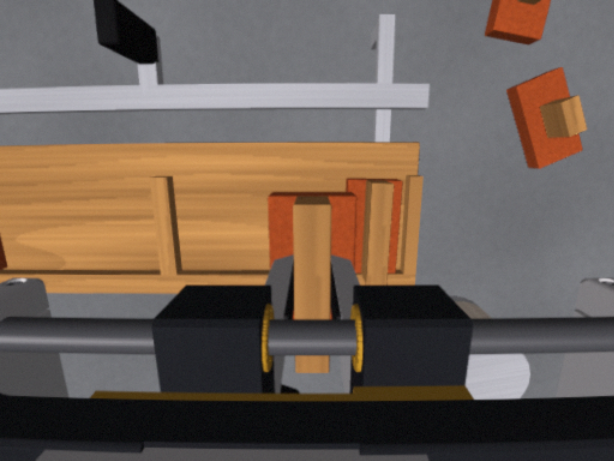

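The view shows the held rib lined up left of ribbed_first (rib at (378,230)), with a parallel gap and the tab at (130,30). A shift of +3 mm along the row sets the pitch, then descend.

```bash
python3 -m creep '{"translation":[[1,3,-30],[1,3,-65],[1,3,-95],[1,3,-100],[1,3,-100]],"yaw":[0,0,0,0,0],"gripper":[255,255,255,255,255]}'
```

```text
time_s: 8.93
ee_pos: [0.5814, -0.1048, 0.1078]
eef_rot: [3.139, 0.008, 2.845]
force: [-0.1, -0.3, -1.4]
grip_width: 0.0181
```

```bash
python3 -m creep '{"translation":[[-1,-3,0],[-1,-3,0],[-1,-3,-7],[-1,-3,-12],[-1,-3,-12]],"yaw":[0,0,0,0,0],"gripper":[255,255,255,255,255]}'
python3 -m creep '{"translation":[[0,0,-2],[0,0,-2],[0,0,-2]],"yaw":[0,0,0],"gripper":[255,255,255]}'
```

```text
time_s: 9.35
ee_pos: [0.5801, -0.1077, 0.0951]
eef_rot: [3.139, 0.007, 2.845]
force: [-0.3, 0.2, -1.4]
grip_width: 0.0177
time_s: 9.6
ee_pos: [0.5801, -0.1077, 0.0932]
eef_rot: [3.139, 0.007, 2.845]
force: [1.0, 0.5, -0.5]
grip_width: 0.0177
```

```bash
python3 -m creep '{"translation":[[0,0,0],[0,0,0],[0,0,20],[0,0,60],[0,0,100]],"yaw":[0,0,0,0,0],"gripper":[145,145,145,145,145]}'
python3 -m creep '{"translation":[[2,35,8],[4,75,15],[6,115,15],[8,155,15],[10,195,15]],"yaw":[0,0,0,0,0],"gripper":[130,130,130,130,130]}'
python3 -m creep '{"translation":[[4,40,0],[8,80,0],[12,120,0],[16,160,0],[18,185,0]],"yaw":[-0.05,-0.1,-0.135,-0.135,-0.135],"gripper":[130,130,130,130,130]}'
python3 -m creep '{"translation":[[0,0,0],[0,0,0]],"yaw":[0,0],"gripper":[130,130]}'
python3 look.py bench
```

```text
time_s: 10.02
ee_pos: [0.5794, -0.1076, 0.1936]
eef_rot: [3.139, 0.005, 2.845]
force: [0.8, 0.3, 0.4]
grip_width: 0.0406
time_s: 10.43
ee_pos: [0.5892, 0.0892, 0.2091]
eef_rot: [3.138, 0.005, 2.845]
force: [0.4, 0.5, -0.8]
grip_width: 0.0461
time_s: 10.85
ee_pos: [0.6067, 0.2779, 0.209]
eef_rot: [3.138, 0.005, 2.712]
force: [-0.3, -0.1, -0.0]
grip_width: 0.0459
time_s: 11.02
ee_pos: [0.6063, 0.2793, 0.2086]
eef_rot: [3.138, 0.005, 2.714]
force: [0.2, -1.0, -0.0]
grip_width: 0.046
tcp [606.3 279.3 208.6] jaw 65.5 t 11.0167
at 426.1 274.3 z 51.3 size 19 74 axis 61.2 px [176   0  20  75] -> move [-180.2   -5.  -165.6] yaw -0.075 local [-262.2  465. ]
at 446.6 394.1 z 51.3 size 18 25 axis 98.8 px [282   0  28  21] -> move [-159.7  114.8 -165.6] yaw 0.581 local [-277.6  585.5]
at 426.8 155.1 z 51.2 size 20 33 axis 64.1 px [81 71 22 33] -> move [-179.4 -124.3 -165.6] yaw -0.025 local [-226.6  351.1]
at 568.8 290.6 z 51.7 size 18 90 axis 66.4 px [247 112  17  79] -> move [ -37.5   11.3 -165.6] yaw 0.016 local [-130.6  522.3]
at 556.3 155.6 z 51.4 size 19 34 axis 96.2 px [134 174  30  32] -> move [ -50.  -123.8 -165.6] yaw 0.536 local [-103.   389.5]
at 654.5 -25.6 z 52.0 size 4 53 axis 72.2 px [ 60 294  18  33] -> move [  48.3 -305.  -165.6] yaw 0.117 local [ 44.  244.9]
```

```bash
python3 -m creep '{"translation":[[-20,6,-20],[-37,11,-50],[-37,11,-90],[-37,11,-130],[-37,11,-130]],"yaw":[0.016,0.016,0.016,0.016,0.016],"gripper":[130,130,130,130,130]}'
python3 -m creep '{"translation":[[0,0,-25],[0,0,-35],[0,0,-35],[0,0,-35]],"yaw":[0,0,0,0],"gripper":[130,130,130,130]}'
python3 -m creep '{"translation":[[0,0,0],[0,0,0],[0,0,0],[0,0,0],[0,0,0]],"yaw":[0,0,0,0,0],"gripper":[255,255,255,255,255]}' 20
python3 -m creep '{"translation":[[0,0,15],[0,0,50],[0,0,90],[0,0,130],[0,0,165]],"yaw":[0,0,0,0,0],"gripper":[255,255,255,255,255]}'
```

```text
time_s: 11.48
ee_pos: [0.5665, 0.286, 0.0717]
eef_rot: [-3.137, -0.002, 2.727]
force: [-0.4, -0.4, -1.0]
grip_width: 0.0457
time_s: 11.82
ee_pos: [0.5678, 0.2857, 0.0394]
eef_rot: [-3.139, -0.0, 2.726]
force: [-0.4, 1.1, 3.5]
grip_width: 0.0463
time_s: 12.23
ee_pos: [0.568, 0.2857, 0.0398]
eef_rot: [-3.139, -0.0, 2.726]
force: [-0.6, 1.1, 2.5]
grip_width: 0.0177
time_s: 12.65
ee_pos: [0.5678, 0.2856, 0.2072]
eef_rot: [-3.139, 0.0, 2.726]
force: [0.7, 0.3, -0.8]
grip_width: 0.0178
```

```bash
python3 -m creep '{"translation":[[0,-36,0],[0,-76,0],[0,-116,0],[0,-156,0],[0,-196,0]],"yaw":[0.05,0.1,0.117,0.117,0.117],"gripper":[255,255,255,255,255]}'
python3 -m creep '{"translation":[[0,-40,0],[0,-80,0],[0,-120,0],[0,-160,0],[0,-200,0]],"yaw":[0,0,0,0,0],"gripper":[255,255,255,255,255]}'
python3 -m creep '{"translation":[[-1,-30,0],[-1,-42,0],[-1,-42,0],[-1,-42,0],[-1,-42,0]],"yaw":[0,0,0,0,0],"gripper":[255,255,255,255,255]}'
python3 look.py shelf
```

```text
time_s: 13.07
ee_pos: [0.5671, 0.0878, 0.2069]
eef_rot: [-3.139, -0.001, 2.843]
force: [-0.1, -0.6, -0.1]
grip_width: 0.0175
time_s: 13.48
ee_pos: [0.5665, -0.1141, 0.2068]
eef_rot: [-3.139, -0.001, 2.843]
force: [1.4, -0.4, -1.3]
grip_width: 0.0178
time_s: 13.9
ee_pos: [0.5655, -0.1548, 0.2066]
eef_rot: [-3.139, -0.002, 2.844]
force: [-0.2, 0.1, -1.1]
grip_width: 0.0179
tcp [ 565.5 -154.8  206.6] jaw 73.0 t 13.9
at 393.2 -195.9 z 102.4 size 13 31 axis 45.8 px [144   6  22  41] -> move [-172.3  -41.1 -113.6] yaw -0.474 local [-156.2    5.7]
at 527.2 -115.3 z 101.6 size 18 20 axis 70.3 px [278 138  20  22] -> move [ -38.4   39.5 -113.6] yaw -0.047 local [-51.7 121.9]
at 597.2 -56.3 z 101.6 size 19 86 axis 71.8 px [349 155  28  84] -> move [  31.7   98.5 -113.6] yaw -0.021 local [ -1.9 198.8]
```

```bash
python3 look.py shelf w4.png >/dev/null
```

```text
(no output)
```

View pics/w4.png

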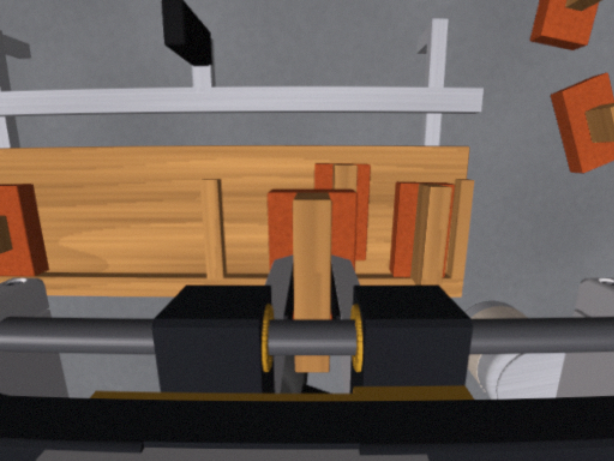

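A surprise: the placed ribbed piece has shifted to about local (-17,122), seen at (343,215). This is probably the announced knock, since I released it cleanly at y ≈ 145. The held piece can go in the inner slot (y ≈ 37.5) without touching it, and I'll re-place the knocked one afterwards.

```bash
python3 -m creep '{"translation":[[-7,-28,0],[-14,-56,0],[-14,-56,0],[-14,-56,-30],[-14,-56,-60]],"yaw":[0,0,0,0,0],"gripper":[255,255,255,255,255]}'
python3 -m creep '{"translation":[[0,0,-20],[0,0,-38],[0,0,-38],[0,0,-38]],"yaw":[0,0,0,0],"gripper":[255,255,255,255]}'
```

```text
time_s: 14.42
ee_pos: [0.5525, -0.2101, 0.1475]
eef_rot: [-3.139, 0.002, 2.845]
force: [0.5, -0.4, -2.7]
grip_width: 0.0179
time_s: 14.75
ee_pos: [0.5526, -0.2091, 0.1095]
eef_rot: [-3.139, 0.001, 2.847]
force: [0.3, 0.6, -0.9]
grip_width: 0.0178
```

```bash
python3 -m creep '{"translation":[[-1,-2,0],[-1,-2,-6],[-1,-2,-12],[-1,-2,-18],[-1,-2,-18]],"yaw":[-0.003,-0.003,-0.003,-0.003,-0.003],"gripper":[255,255,255,255,255]}'
python3 -m creep '{"translation":[[0,0,0],[0,0,0],[0,0,20],[0,0,60],[0,0,100]],"yaw":[0,0,0,0,0],"gripper":[145,145,145,145,145]}'
python3 -m creep '{"translation":[[20,30,20],[46,73,30],[46,73,30],[46,73,30],[46,73,30]],"yaw":[0,0,0,0,0],"gripper":[145,145,145,145,145]}'
python3 look.py shelf w5.png
```

```text
time_s: 15.17
ee_pos: [0.5511, -0.2109, 0.0902]
eef_rot: [-3.139, -0.001, 2.843]
force: [0.5, 0.1, -1.2]
grip_width: 0.0181
time_s: 15.58
ee_pos: [0.5506, -0.2107, 0.1909]
eef_rot: [-3.139, -0.003, 2.843]
force: [0.7, -0.6, 0.4]
grip_width: 0.0404
time_s: 16.0
ee_pos: [0.5963, -0.1377, 0.2205]
eef_rot: [-3.139, -0.003, 2.844]
force: [-0.4, -1.0, 0.1]
grip_width: 0.041
tcp [ 596.3 -137.7  220.5] jaw 73.0 t 16.0
at 398.1 -198.4 z 102.3 size 12 24 axis 33.3 px [120   0  22  25] -> move [-198.2  -60.7 -127.5] yaw -0.692 local [-150.7    4.8]
at 560.4 -126.0 z 101.7 size 18 90 axis 72.3 px [252 112  19  89] -> move [ -36.    11.7 -127.5] yaw -0.011 local [-16.8 121.4]
at 550.0 -210.2 z 101.6 size 19 89 axis 72.9 px [169 128  23  86] -> move [ -46.4  -72.5 -127.5] yaw -0.001 local [-2.1 37.8]
at 599.7 -57.2 z 101.7 size 19 91 axis 72.1 px [323 130  25  87] -> move [   3.4   80.4 -127.5] yaw -0.015 local [  0.7 198.7]
at 795.3 31.0 z 100.0 size 26 40 axis 69.2 px [432 294  25  29] -> move [ 199.   168.7 -127.5] yaw -0.065 local [162.  340.2]
at 725.0 -230.5 z 103.6 size 4 31 axis 104.7 px [208 306  16  22] -> move [ 128.6  -92.8 -127.5] yaw 0.554 local [171.2  69.6]
```

View pics/w5.png

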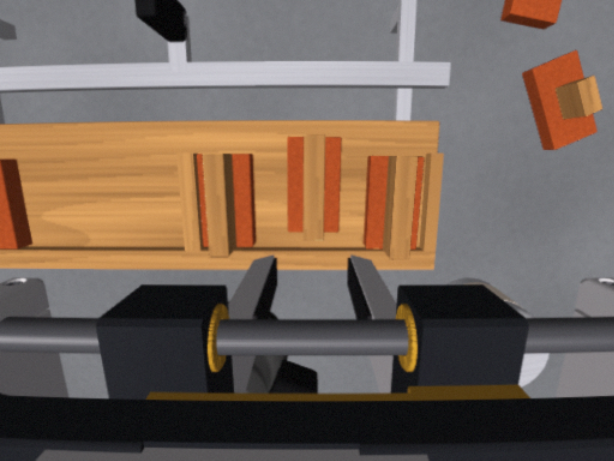

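The view shows the inner ribbed piece placed square at (218,205), the knocked one at (313,190), and ribbed_first at (400,205). Re-gripping the knocked piece and putting it at y ≈ 145.

```bash
python3 -m creep '{"translation":[[-20,6,-10],[-36,11.5,-30],[-36,11.5,-65],[-36,11.5,-100],[-36,11.5,-100]],"yaw":[-0.01,-0.01,-0.01,-0.01,-0.01],"gripper":[140,140,140,140,140]}'
python3 -m creep '{"translation":[[0,0,-10],[0,0,-25],[0,0,-25],[0,0,-25]],"yaw":[0,0,0,0],"gripper":[140,140,140,140]}'
python3 -m creep '{"translation":[[0,0,0],[0,0,0],[0,0,0],[0,0,0],[0,0,0]],"yaw":[0,0,0,0,0],"gripper":[255,255,255,255,255]}' 20
python3 -m creep '{"translation":[[0,0,25],[11,9,30],[22,18,30],[22,18,30],[22,18,30]],"yaw":[0.01,0.01,0.01,0.01,0.01],"gripper":[255,255,255,255,255]}'
```

```text
time_s: 16.47
ee_pos: [0.5564, -0.1272, 0.1141]
eef_rot: [-3.139, -0.014, 2.832]
force: [-1.6, 0.1, -1.6]
grip_width: 0.0425
time_s: 16.8
ee_pos: [0.5568, -0.1281, 0.0902]
eef_rot: [-3.139, -0.012, 2.831]
force: [0.7, -0.7, 0.5]
grip_width: 0.0424
time_s: 17.22
ee_pos: [0.557, -0.1281, 0.0906]
eef_rot: [-3.139, -0.012, 2.831]
force: [-0.0, 1.0, 2.8]
grip_width: 0.0179
time_s: 17.63
ee_pos: [0.5788, -0.1099, 0.1201]
eef_rot: [-3.139, -0.013, 2.842]
force: [-0.7, 0.6, -1.8]
grip_width: 0.018
```

```bash
python3 -m creep '{"translation":[[1,2.7,0],[1,2.7,-10],[1,2.7,-20],[1,2.7,-28],[1,2.7,-28]],"yaw":[0,0,0,0,0],"gripper":[255,255,255,255,255]}'
python3 -m creep '{"translation":[[0,0,0],[0,0,0],[0,0,20],[0,0,60],[0,0,100]],"yaw":[0,0,0,0,0],"gripper":[150,150,150,150,150]}'
python3 -m creep '{"translation":[[0,0,30],[0,0,30]],"yaw":[0,0],"gripper":[150,150]}'
python3 - <<'E'
from h import *
c=cam('scene');P=cloud(c);np.savez('scene2',P=P);z=P[:,:,2]
for zt in(.052,.102):
    m=((abs(z-zt)<.007)&(P[:,:,0]>.35)&(P[:,:,0]<.75)&(P[:,:,1]<.45)&(P[:,:,1]>-.5)).astype(np.uint8);k,l,s,_=cv2.connectedComponentsWithStats(m)
    for i in range(1,k):
        q=P[l==i]
        if len(q)<40:continue
        r=cv2.minAreaRect((q[:,:2]*1000).astype(np.float32));print(zt,np.round(r[0]),np.round(r[1]),round(r[2]))
E
```

```text
time_s: 18.05
ee_pos: [0.5791, -0.1073, 0.0901]
eef_rot: [-3.138, -0.015, 2.841]
force: [-0.9, 1.0, -1.7]
grip_width: 0.0178
time_s: 18.47
ee_pos: [0.5783, -0.1072, 0.1903]
eef_rot: [-3.138, -0.018, 2.841]
force: [0.5, -0.4, 0.5]
grip_width: 0.0382
time_s: 18.63
ee_pos: [0.58, -0.1076, 0.2271]
eef_rot: [-3.139, -0.008, 2.841]
force: [0.6, 0.1, 1.5]
grip_width: 0.0387
0.052 [442. 394.] [35. 22.] 16
0.052 [419. 277.] [19. 93.] 62
0.052 [428. 153.] [19. 36.] 62
0.052 [656. 406.] [69. 32.] 54
0.052 [557. 154.] [35. 22.] 3
0.052 [592. -17.] [ 26. 120.] 77
0.052 [ 455. -151.] [127.  10.] 73
0.052 [567. -78.] [ 39. 128.] 59
0.052 [ 552. -151.] [136. 123.] 73
0.052 [ 429. -252.] [74.  5.] 74
0.052 [ 489. -349.] [271. 144.] 67
0.052 [ 382. -394.] [111.   6.] 73
0.052 [ 607. -267.] [486.  10.] 73
0.052 [ 730. -327.] [39. 10.] 1
0.102 [601. -58.] [19. 93.] 72
0.102 [ 582. -109.] [19. 92.] 73
0.102 [ 551. -212.] [18. 90.] 73
0.102 [740.  10.] [66. 18.] 89
0.102 [ 483. -443.] [19. 36.] 72
```

Placed pieces are where they should be. Next is the third ribbed piece at (420,277).

```bash
python3 -m creep '{"translation":[[-13,36,-4],[-26,74,-8],[-39,112,-12],[-52,150,-16],[-65,188,-16]],"yaw":[-0.04,-0.08,-0.12,-0.16,-0.197],"gripper":[130,130,130,130,130]}'
python3 -m creep '{"translation":[[-13,38,0],[-26,76,0],[-39,114,0],[-52,152,0],[-60,177,0]],"yaw":[0,0,0,0,0],"gripper":[130,130,130,130,130]}'
python3 -m creep '{"translation":[[0,0,0],[0,0,0],[0,0,0]],"yaw":[0,0,0],"gripper":[130,130,130]}'
python3 look.py bench
```

```text
time_s: 19.1
ee_pos: [0.5125, 0.082, 0.2054]
eef_rot: [-3.137, -0.014, 2.642]
force: [1.4, 0.2, -0.7]
grip_width: 0.0466
time_s: 19.52
ee_pos: [0.4506, 0.2616, 0.204]
eef_rot: [-3.136, -0.016, 2.643]
force: [0.6, -1.1, 0.5]
grip_width: 0.0463
time_s: 19.77
ee_pos: [0.4504, 0.261, 0.203]
eef_rot: [-3.134, -0.017, 2.643]
force: [-0.3, 1.1, 0.4]
grip_width: 0.046
tcp [450.4 261.  203. ] jaw 61.5 t 19.7667
at 441.4 393.6 z 51.5 size 18 34 axis 100.0 px [345 110  31  34] -> move [  -9.   132.6 -160. ] yaw 0.673 local [-282.5  583.5]
at 418.6 277.6 z 51.6 size 18 89 axis 61.6 px [253 118  16  79] -> move [ -31.9   16.6 -160. ] yaw 0.003 local [-270.3  465.9]
at 427.0 155.3 z 51.5 size 19 34 axis 64.2 px [165 199  20  28] -> move [ -23.5 -105.7 -160. ] yaw 0.049 local [-226.6  351.4]
at 625.1 431.0 z 52.3 size 3 44 axis 173.9 px [431 240  38  17] -> move [ 174.7  170.  -160. ] yaw -1.18 local [-117.7  673. ]
at 560.2 156.5 z 51.6 size 17 26 axis 95.5 px [219 296  22  15] -> move [ 109.7 -104.5 -160. ] yaw 0.595 local [-99.6 391.5]
```

```bash
python3 -m creep '{"translation":[[-16,8,-20],[-32,16,-50],[-32,16,-90],[-32,16,-125],[-32,16,-125]],"yaw":[0,0,0,0,0],"gripper":[130,130,130,130,130]}'
python3 -m creep '{"translation":[[0,0,-20],[1,1,-35],[1,1,-35],[1,1,-35]],"yaw":[0,0,0,0],"gripper":[130,130,130,130]}'
python3 -m creep '{"translation":[[0,0,0],[0,0,0],[0,0,0],[0,0,0],[0,0,0]],"yaw":[0,0,0,0,0],"gripper":[255,255,255,255,255]}' 20
python3 -m creep '{"translation":[[0,0,15],[0,0,50],[0,0,90],[0,0,130],[0,0,165]],"yaw":[0,0,0,0,0],"gripper":[255,255,255,255,255]}'
```

```text
time_s: 20.23
ee_pos: [0.4164, 0.274, 0.0727]
eef_rot: [-3.127, -0.021, 2.641]
force: [-0.9, 0.3, -1.9]
grip_width: 0.0461
time_s: 20.57
ee_pos: [0.419, 0.2748, 0.0397]
eef_rot: [-3.129, -0.02, 2.639]
force: [0.5, -0.1, 1.6]
grip_width: 0.0463
time_s: 20.98
ee_pos: [0.4194, 0.275, 0.0402]
eef_rot: [-3.13, -0.02, 2.639]
force: [-1.4, 1.1, 7.9]
grip_width: 0.0177
time_s: 21.4
ee_pos: [0.4191, 0.2748, 0.2076]
eef_rot: [-3.13, -0.019, 2.639]
force: [1.0, 1.1, -1.0]
grip_width: 0.0181
```

```bash
python3 -m creep '{"translation":[[13,-36,0],[27,-74,0],[40,-112,0],[53,-150,0],[66,-188,0]],"yaw":[0.05,0.1,0.15,0.2,0.205],"gripper":[255,255,255,255,255]}'
python3 -m creep '{"translation":[[13,-38,0],[27,-76,0],[40,-114,0],[53,-152,0],[66,-190,0]],"yaw":[0,0,0,0,0],"gripper":[255,255,255,255,255]}'
python3 -m creep '{"translation":[[8,-30,0],[15,-54,0],[15,-54,0],[15,-54,0],[15,-54,0]],"yaw":[0,0,0,0,0],"gripper":[255,255,255,255,255]}'
python3 look.py shelf w6.png
```

```text
time_s: 21.82
ee_pos: [0.4851, 0.085, 0.2075]
eef_rot: [-3.13, -0.02, 2.848]
force: [0.6, 0.2, -1.9]
grip_width: 0.0182
time_s: 22.23
ee_pos: [0.5511, -0.1071, 0.2073]
eef_rot: [-3.13, -0.021, 2.848]
force: [0.1, 0.6, -0.8]
grip_width: 0.018
time_s: 22.65
ee_pos: [0.5658, -0.1605, 0.2069]
eef_rot: [-3.13, -0.022, 2.848]
force: [0.3, -0.8, -2.3]
grip_width: 0.0179
tcp [ 565.8 -160.5  206.9] jaw 73.2 t 22.65
at 393.0 -195.9 z 102.2 size 14 32 axis 44.4 px [152   9  22  39] -> move [-172.8  -35.4 -113.9] yaw -0.501 local [-156.3    5.6]
at 548.9 -210.9 z 101.6 size 19 88 axis 72.8 px [198 153  22  85] -> move [ -16.9  -50.4 -113.9] yaw -0.007 local [-2.9 36.8]
at 580.1 -108.2 z 101.7 size 18 88 axis 72.7 px [304 153  23  85] -> move [  14.3   52.3 -113.9] yaw -0.008 local [ -3.1 144.2]
at 598.8 -56.9 z 101.6 size 19 89 axis 72.3 px [355 156  28  87] -> move [  33.   103.7 -113.9] yaw -0.015 local [ -0.2 198.7]
```

View pics/w6.png

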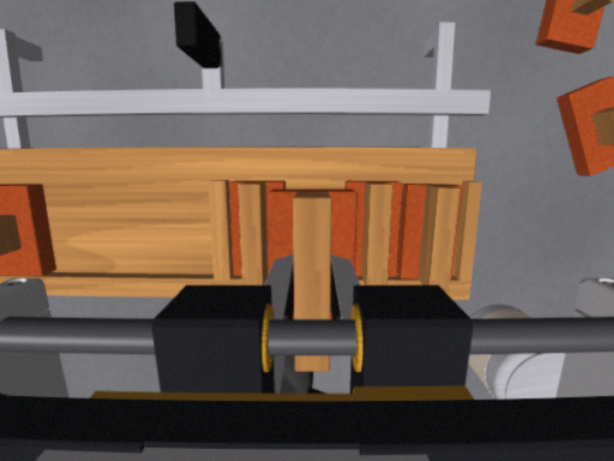

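The held rib is centred between its neighbours at (250,230) and (375,230), with pitches of 53.1 and 54.2 mm. Descending.

```bash
python3 -m creep '{"translation":[[0,0.5,-30],[0,0.5,-60],[0,0.5,-75],[0,0.5,-75],[0,0.5,-75]],"yaw":[-0.006,-0.006,-0.006,-0.006,-0.006],"gripper":[255,255,255,255,255]}'
```

```text
time_s: 23.12
ee_pos: [0.5658, -0.1588, 0.1324]
eef_rot: [-3.13, -0.022, 2.844]
force: [0.8, 0.2, -1.5]
grip_width: 0.0176
```

```bash
python3 -m creep '{"translation":[[0,-1.2,0],[0,-1.2,-12],[0,-1.2,-24],[0,-1.2,-36],[0,-1.2,-41]],"yaw":[0,0,0,0,0],"gripper":[255,255,255,255,255]}'
python3 -m creep '{"translation":[[0,0,0],[0,0,0],[0,0,0]],"yaw":[0,0,0],"gripper":[155,155,155]}'
python3 -m creep '{"translation":[[0,0,15],[0,0,50],[0,0,90],[0,0,120],[0,0,120]],"yaw":[0,0,0,0,0],"gripper":[155,155,155,155,155]}'
python3 look.py shelf
```

```text
time_s: 23.53
ee_pos: [0.5651, -0.16, 0.0896]
eef_rot: [-3.13, -0.024, 2.843]
force: [-8.1, -4.6, 30.7]
grip_width: 0.0179
time_s: 23.78
ee_pos: [0.5653, -0.1605, 0.0895]
eef_rot: [-3.129, -0.023, 2.843]
force: [-1.2, -2.2, 3.3]
grip_width: 0.0343
time_s: 24.2
ee_pos: [0.5671, -0.161, 0.2158]
eef_rot: [-3.129, -0.014, 2.843]
force: [0.4, -0.2, 0.8]
grip_width: 0.0368
tcp [ 567.1 -161.   215.8] jaw 72.9 t 24.2
at 392.7 -195.6 z 102.7 size 14 33 axis 46.6 px [155   9  21  40] -> move [-174.4  -34.6 -122.8] yaw -0.459 local [-156.8    5.8]
at 563.3 -159.8 z 101.7 size 17 90 axis 72.6 px [253 148  18  86] -> move [  -3.8    1.2 -122.8] yaw -0.006 local [-4.1 90. ]
at 549.0 -210.9 z 101.6 size 18 87 axis 72.8 px [200 150  21  84] -> move [ -18.1  -49.9 -122.8] yaw -0.002 local [-2.8 36.9]
at 581.0 -108.3 z 101.7 size 19 90 axis 72.8 px [304 150  21  86] -> move [  13.9   52.7 -122.8] yaw -0.002 local [ -2.2 144.4]
at 598.9 -56.7 z 101.7 size 19 89 axis 71.9 px [353 153  27  84] -> move [  31.8  104.2 -122.8] yaw -0.017 local [ -0.2 198.9]
at 699.9 -244.6 z 102.7 size 6 36 axis 142.4 px [210 316  31  12] -> move [ 132.8  -83.6 -122.8] yaw 1.212 local [151.3  48.8]
```

Ribbed row is complete: local y 198.9, 144.4, 90.0 and 36.9, all square. Now the tenons, starting with (427,155).

```bash
python3 -m creep '{"translation":[[-13,37,-2],[-26,75,-4],[-39,113,-6],[-52,151,-8],[-65,189,-8]],"yaw":[-0.04,-0.08,-0.12,-0.153,-0.153],"gripper":[130,130,130,130,130]}'
python3 -m creep '{"translation":[[-13,37,0],[-26,74,0],[-38,107,0],[-38,107,0],[-38,107,0]],"yaw":[0,0,0,0,0],"gripper":[130,130,130,130,130]}'
python3 -m creep '{"translation":[[0,0,0],[0,0,0]],"yaw":[0,0],"gripper":[130,130]}'
python3 look.py bench
```

```text
time_s: 24.67
ee_pos: [0.4997, 0.0299, 0.2023]
eef_rot: [-3.128, -0.021, 2.688]
force: [1.2, 0.8, 0.0]
grip_width: 0.0459
time_s: 25.08
ee_pos: [0.4608, 0.138, 0.201]
eef_rot: [-3.127, -0.022, 2.691]
force: [-0.0, -0.2, 0.3]
grip_width: 0.0458
time_s: 25.25
ee_pos: [0.4609, 0.1371, 0.2001]
eef_rot: [-3.126, -0.023, 2.69]
force: [-0.6, -0.3, -0.4]
grip_width: 0.0462
tcp [460.9 137.1 200.1] jaw 64.1 t 25.25
at 441.5 393.0 z 51.6 size 20 34 axis 100.4 px [449  56  33  36] -> move [ -19.4  255.8 -157.1] yaw 0.633 local [-282.2  582.9]
at 426.8 154.2 z 51.7 size 17 34 axis 64.3 px [255 142  16  31] -> move [ -34.1   17.1 -157.1] yaw 0.004 local [-226.5  350.3]
at 626.4 387.9 z 51.1 size 8 20 axis 50.5 px [502 215  10  17] -> move [ 165.6  250.7 -157.1] yaw -0.237 local [-103.8  632.1]
```

```bash
python3 -m creep '{"translation":[[-16,8,-20],[-34,17,-50],[-34,17,-90],[-34,17,-120],[-34,17,-120]],"yaw":[0,0,0,0,0],"gripper":[130,130,130,130,130]}'
python3 -m creep '{"translation":[[1,1,-20],[1,1,-33],[1,1,-33],[1,1,-33]],"yaw":[0,0,0,0],"gripper":[130,130,130,130]}'
python3 -m creep '{"translation":[[0,0,0],[0,0,0],[0,0,0],[0,0,0],[0,0,0]],"yaw":[0,0,0,0,0],"gripper":[255,255,255,255,255]}' 20
python3 -m creep '{"translation":[[0,0,15],[0,0,50],[0,0,90],[0,0,130],[0,0,165]],"yaw":[0,0,0,0,0],"gripper":[255,255,255,255,255]}'
```

```text
time_s: 25.72
ee_pos: [0.4245, 0.1526, 0.0757]
eef_rot: [-3.121, -0.029, 2.688]
force: [-1.3, -0.2, -0.9]
grip_width: 0.046
time_s: 26.05
ee_pos: [0.4262, 0.1532, 0.0438]
eef_rot: [-3.121, -0.029, 2.687]
force: [0.1, 0.4, 0.7]
grip_width: 0.0459
time_s: 26.47
ee_pos: [0.4266, 0.1534, 0.0444]
eef_rot: [-3.122, -0.028, 2.687]
force: [-2.1, 2.1, 9.7]
grip_width: 0.0182
time_s: 26.88
ee_pos: [0.4263, 0.1534, 0.212]
eef_rot: [-3.123, -0.027, 2.687]
force: [0.6, -0.1, -1.4]
grip_width: 0.018
```

```bash
python3 -m creep '{"translation":[[5,-36,0],[10,-75,0],[15,-115,0],[20,-155,0],[25,-195,0]],"yaw":[0.05,0.1,0.15,0.157,0.157],"gripper":[255,255,255,255,255]}'
python3 -m creep '{"translation":[[5,-40,0],[10,-80,0],[15,-120,0],[20,-160,0],[25,-195,0]],"yaw":[0,0,0,0,0],"gripper":[255,255,255,255,255]}'
python3 -m creep '{"translation":[[5,-40,0],[10,-80,0],[15,-120,0],[19,-145,0],[19,-145,0]],"yaw":[0,0,0,0,0],"gripper":[255,255,255,255,255]}'
python3 -m creep '{"translation":[[0,0,0],[0,0,0]],"yaw":[0,0],"gripper":[255,255]}'
python3 look.py shelf w7.png
```

```text
time_s: 27.3
ee_pos: [0.451, -0.0434, 0.2122]
eef_rot: [-3.123, -0.027, 2.845]
force: [1.1, 0.7, -1.4]
grip_width: 0.0177
time_s: 27.72
ee_pos: [0.4755, -0.2408, 0.2121]
eef_rot: [-3.123, -0.027, 2.844]
force: [1.0, 0.1, -2.0]
grip_width: 0.0183
time_s: 28.13
ee_pos: [0.4938, -0.3899, 0.2108]
eef_rot: [-3.123, -0.029, 2.841]
force: [0.0, 0.8, -1.7]
grip_width: 0.018
time_s: 28.3
ee_pos: [0.4934, -0.3898, 0.2103]
eef_rot: [-3.123, -0.03, 2.841]
force: [-0.3, 0.3, -2.3]
grip_width: 0.0178
tcp [ 493.4 -389.8  210.3] jaw 72.8 t 28.3
at 388.5 -207.2 z 102.3 size 13 32 axis 95.4 px [412  13  24  40] -> move [-104.9  182.6 -117.3] yaw 0.394 local [-157.4   -6.5]
at 562.3 -160.3 z 101.6 size 20 89 axis 73.0 px [477 154  35  85] -> move [  68.9  229.5 -117.3] yaw 0.004 local [-4.9 89.2]
at 549.9 -211.1 z 101.7 size 20 91 axis 73.3 px [429 156  31  87] -> move [  56.5  178.6 -117.3] yaw 0.01 local [-1.9 36.9]
at 481.9 -443.3 z 101.6 size 18 34 axis 73.0 px [199 186  20  34] -> move [ -11.6  -53.5 -117.3] yaw 0.004 local [   0.9 -205. ]
at 691.4 -263.3 z 101.6 size 8 54 axis 162.8 px [394 324  48   9] -> move [ 197.9  126.5 -117.3] yaw -1.569 local [148.7  28.4]
```

View pics/w7.png

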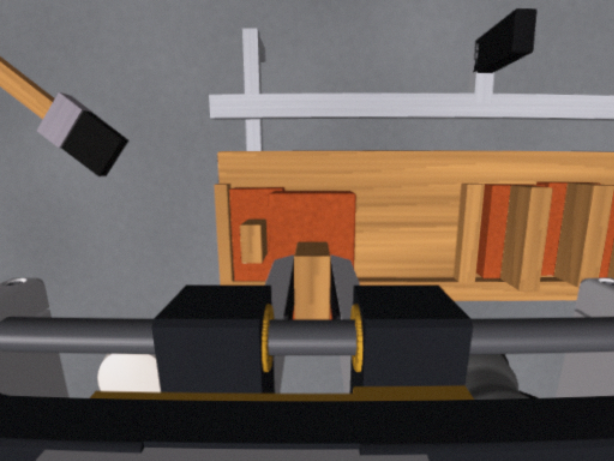

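The held tenon is beside tenon_first (stub at (253,242)) at a 54.6 mm pitch. Lowering it.

```bash
python3 -m creep '{"translation":[[2,-1,-30],[2,-1,-60],[2,-1,-80],[2,-1,-80],[2,-1,-80]],"yaw":[0.002,0.002,0.002,0.002,0.002],"gripper":[255,255,255,255,255]}'
python3 -m creep '{"translation":[[0,0,0],[0,0,-10],[0,0,-20],[0,0,-28],[0,0,-28]],"yaw":[0,0,0,0,0],"gripper":[255,255,255,255,255]}'
```

```text
time_s: 28.77
ee_pos: [0.4958, -0.3894, 0.1309]
eef_rot: [-3.124, -0.03, 2.844]
force: [-0.7, 0.5, -0.4]
grip_width: 0.0181
time_s: 29.18
ee_pos: [0.4951, -0.3888, 0.1007]
eef_rot: [-3.125, -0.033, 2.844]
force: [-0.7, -0.2, -0.8]
grip_width: 0.0176
```

```bash
python3 -m creep '{"translation":[[-0.5,-2,0],[-0.5,-2,-2],[-0.5,-2,-5],[-0.5,-2,-5]],"yaw":[0,0,0,0],"gripper":[255,255,255,255]}'
python3 -m creep '{"translation":[[0,0,0],[0,0,0],[0,0,0]],"yaw":[0,0,0],"gripper":[155,155,155]}'
python3 -m creep '{"translation":[[0,0,15],[0,0,50],[0,0,90],[0,0,120],[0,0,120]],"yaw":[0,0,0,0,0],"gripper":[155,155,155,155,155]}'
python3 look.py shelf
```

```text
time_s: 29.52
ee_pos: [0.4945, -0.3908, 0.0952]
eef_rot: [-3.125, -0.033, 2.844]
force: [-0.2, -0.6, -1.7]
grip_width: 0.0178
time_s: 29.77
ee_pos: [0.4946, -0.3909, 0.0956]
eef_rot: [-3.125, -0.033, 2.844]
force: [0.2, -0.1, 0.7]
grip_width: 0.0342
time_s: 30.18
ee_pos: [0.4961, -0.3921, 0.2231]
eef_rot: [-3.12, -0.023, 2.844]
force: [0.2, -0.6, 0.2]
grip_width: 0.0372
tcp [ 496.1 -392.1  223.1] jaw 73.0 t 30.1833
at 389.1 -207.4 z 102.0 size 14 32 axis 99.8 px [409  14  21  39] -> move [-106.9  184.7 -130.1] yaw 0.468 local [-156.7   -6.5]
at 562.6 -160.0 z 101.7 size 21 90 axis 73.0 px [470 150  35  83] -> move [  66.6  232.  -130.1] yaw 0.0 local [-4.6 89.5]
at 549.5 -210.8 z 101.7 size 20 89 axis 72.9 px [424 152  31  83] -> move [  53.4  181.3 -130.1] yaw -0.0 local [-2.4 37.2]
at 493.3 -391.5 z 101.8 size 17 34 axis 72.8 px [254 177  17  32] -> move [  -2.8    0.6 -130.1] yaw -0.003 local [  -3.3 -152.1]
at 482.1 -443.2 z 101.7 size 18 34 axis 73.2 px [204 181  19  32] -> move [ -14.   -51.2 -130.1] yaw 0.005 local [   1.1 -204.9]
```

```bash
python3 -m creep '{"translation":[[7,36,0],[14,75,0],[21,115,0],[28,155,0],[35,195,0]],"yaw":[0,0,0,0,0],"gripper":[130,130,130,130,130]}'
python3 -m creep '{"translation":[[7,40,-2],[14,80,-4],[21,120,-6],[28,160,-8],[35,200,-10]],"yaw":[0.08,0.16,0.24,0.32,0.42],"gripper":[130,130,130,130,130]}'
python3 -m creep '{"translation":[[7,40,0],[14,80,0],[21,120,0],[30,153,0],[30,153,0]],"yaw":[0,0,0,0,0],"gripper":[130,130,130,130,130]}'
python3 -m creep '{"translation":[[0,0,0],[0,0,0]],"yaw":[0,0],"gripper":[130,130]}'
python3 look.py bench
```

```text
time_s: 30.65
ee_pos: [0.53, -0.1946, 0.2182]
eef_rot: [-3.122, -0.028, 2.844]
force: [-0.3, 0.3, -0.4]
grip_width: 0.0459
time_s: 31.07
ee_pos: [0.5646, 0.0075, 0.2069]
eef_rot: [-3.122, -0.03, -3.016]
force: [0.8, -0.3, 0.5]
grip_width: 0.0458
time_s: 31.48
ee_pos: [0.5943, 0.1658, 0.2051]
eef_rot: [-3.123, -0.032, -3.011]
force: [-1.3, 0.4, -0.5]
grip_width: 0.0462
time_s: 31.65
ee_pos: [0.5938, 0.1659, 0.2037]
eef_rot: [-3.123, -0.034, -3.01]
force: [-0.7, 0.2, 0.2]
grip_width: 0.0459
tcp [593.8 165.9 203.7] jaw 97.5 t 31.65
at 441.7 393.7 z 51.4 size 21 34 axis 101.0 px [472  68  23  33] -> move [-152.1  227.8 -160.7] yaw 0.061 local [-282.2  583.7]
at 556.0 155.7 z 51.7 size 17 33 axis 97.1 px [250 143  16  30] -> move [ -37.9  -10.2 -160.7] yaw -0.008 local [-103.4  389.5]
at 625.1 410.8 z 53.5 size 18 63 axis 15.1 px [430 236  51  19] -> move [  31.3  244.9 -160.7] yaw -1.439 local [-111.8  653.7]
```

```bash
python3 -m creep '{"translation":[[-18,-5,-20],[-38,-10,-50],[-38,-10,-90],[-38,-10,-120],[-38,-10,-120]],"yaw":[0,0,0,0,0],"gripper":[130,130,130,130,130]}'
python3 -m creep '{"translation":[[1,0,-20],[1,0,-35],[1,0,-35],[1,0,-35]],"yaw":[0,0,0,0],"gripper":[130,130,130,130]}'
python3 -m creep '{"translation":[[0,0,0],[0,0,0],[0,0,0],[0,0,0],[0,0,0]],"yaw":[0,0,0,0,0],"gripper":[255,255,255,255,255]}' 20
python3 -m creep '{"translation":[[0,0,15],[0,0,50],[0,0,90],[0,0,130],[0,0,165]],"yaw":[0,0,0,0,0],"gripper":[255,255,255,255,255]}'
```

```text
time_s: 32.12
ee_pos: [0.553, 0.1531, 0.0788]
eef_rot: [-3.122, -0.042, -3.013]
force: [-1.0, -0.4, -0.4]
grip_width: 0.0461
time_s: 32.45
ee_pos: [0.5546, 0.1526, 0.0451]
eef_rot: [-3.122, -0.041, -3.014]
force: [0.8, -1.0, 0.5]
grip_width: 0.0459
time_s: 32.87
ee_pos: [0.5548, 0.1528, 0.0458]
eef_rot: [-3.123, -0.04, -3.014]
force: [-2.4, 2.0, 8.3]
grip_width: 0.018
time_s: 33.28
ee_pos: [0.5547, 0.1529, 0.2135]
eef_rot: [-3.123, -0.039, -3.014]
force: [0.1, 0.1, -0.7]
grip_width: 0.0176
```

```bash
python3 -m creep '{"translation":[[-3,-36,0],[-7,-75,0],[-10,-115,0],[-14,-155,0],[-17,-195,0]],"yaw":[-0.08,-0.16,-0.24,-0.32,-0.425],"gripper":[255,255,255,255,255]}'
python3 -m creep '{"translation":[[-3,-40,0],[-7,-80,0],[-10,-120,0],[-14,-160,0],[-17,-200,0]],"yaw":[0,0,0,0,0],"gripper":[255,255,255,255,255]}'
python3 -m creep '{"translation":[[-3,-40,0],[-7,-80,0],[-8,-95,0],[-8,-95,0],[-8,-95,0]],"yaw":[0,0,0,0,0],"gripper":[255,255,255,255,255]}'
python3 -m creep '{"translation":[[0,0,0],[0,0,0]],"yaw":[0,0],"gripper":[255,255]}'
python3 look.py shelf
```

```text
time_s: 33.7
ee_pos: [0.5369, -0.0438, 0.2137]
eef_rot: [-3.123, -0.039, 2.841]
force: [0.7, 0.3, -0.6]
grip_width: 0.018
time_s: 34.12
ee_pos: [0.5192, -0.2457, 0.2138]
eef_rot: [-3.123, -0.04, 2.841]
force: [0.5, 0.1, -0.8]
grip_width: 0.0178
time_s: 34.53
ee_pos: [0.511, -0.3406, 0.2134]
eef_rot: [-3.123, -0.04, 2.84]
force: [0.6, -0.2, -1.2]
grip_width: 0.0178
time_s: 34.7
ee_pos: [0.5114, -0.3392, 0.2134]
eef_rot: [-3.123, -0.04, 2.842]
force: [-0.1, 0.3, -1.0]
grip_width: 0.0178
tcp [ 511.4 -339.2  213.4] jaw 72.8 t 34.7
at 389.4 -207.6 z 102.0 size 13 32 axis 100.9 px [354  15  21  38] -> move [-121.9  131.6 -120.4] yaw 0.49 local [-156.3   -6.7]
at 562.4 -159.7 z 101.6 size 20 90 axis 73.2 px [427 152  31  86] -> move [  51.   179.5 -120.4] yaw 0.007 local [-5.  89.7]
at 549.3 -211.0 z 101.6 size 19 88 axis 72.7 px [378 155  28  85] -> move [  38.   128.2 -120.4] yaw -0.003 local [-2.4 36.8]
at 580.5 -109.0 z 101.6 size 20 89 axis 72.6 px [475 155  35  85] -> move [  69.1  230.2 -120.4] yaw -0.004 local [ -2.5 143.5]
at 493.3 -391.5 z 101.5 size 18 34 axis 73.0 px [199 181  20  33] -> move [ -18.1  -52.3 -120.4] yaw 0.003 local [  -3.3 -152.1]
at 482.1 -442.7 z 101.5 size 19 34 axis 73.1 px [149 185  22  33] -> move [ -29.3 -103.5 -120.4] yaw 0.005 local [   1.  -204.3]
```

```bash
python3 -m creep '{"translation":[[-0.5,-2,-30],[-0.5,-2,-60],[-0.5,-2,-80],[-0.5,-2,-80],[-0.5,-2,-80]],"yaw":[0.002,0.002,0.002,0.002,0.002],"gripper":[255,255,255,255,255]}'
python3 -m creep '{"translation":[[0,0,0],[0,0,-10],[0,0,-20],[0,0,-30],[0,0,-30]],"yaw":[0,0,0,0,0],"gripper":[255,255,255,255,255]}'
```

```text
time_s: 35.17
ee_pos: [0.5111, -0.3405, 0.1337]
eef_rot: [-3.123, -0.041, 2.845]
force: [0.8, -1.2, -0.9]
grip_width: 0.0178
time_s: 35.58
ee_pos: [0.5103, -0.3399, 0.1011]
eef_rot: [-3.125, -0.044, 2.845]
force: [-0.3, -0.2, -1.1]
grip_width: 0.0179
```

```bash
python3 -m creep '{"translation":[[0,-1,0],[0,-1,-2],[0,-1,-4],[0,-1,-4]],"yaw":[0,0,0,0],"gripper":[255,255,255,255]}'
python3 -m creep '{"translation":[[0,0,0],[0,0,0],[0,0,0]],"yaw":[0,0,0],"gripper":[155,155,155]}'
python3 -m creep '{"translation":[[0,0,15],[0,0,50],[0,0,90],[0,0,120],[0,0,120]],"yaw":[0,0,0,0,0],"gripper":[155,155,155,155,155]}'
python3 look.py shelf
```

```text
time_s: 35.92
ee_pos: [0.5102, -0.341, 0.0969]
eef_rot: [-3.125, -0.045, 2.845]
force: [-1.0, 0.3, -0.4]
grip_width: 0.0178
time_s: 36.17
ee_pos: [0.5103, -0.3411, 0.0972]
eef_rot: [-3.124, -0.044, 2.845]
force: [0.7, 0.1, -0.8]
grip_width: 0.034
time_s: 36.58
ee_pos: [0.5119, -0.3422, 0.2246]
eef_rot: [-3.121, -0.034, 2.844]
force: [0.4, -0.5, -0.3]
grip_width: 0.0367
tcp [ 511.9 -342.2  224.6] jaw 73.0 t 36.5833
at 389.2 -207.5 z 102.0 size 13 33 axis 99.1 px [355  16  19  38] -> move [-122.7  134.7 -131.6] yaw 0.457 local [-156.7   -6.6]
at 562.9 -159.8 z 101.6 size 20 91 axis 72.6 px [424 150  31  84] -> move [  51.   182.4 -131.6] yaw -0.006 local [-4.5 89.8]
at 549.5 -211.2 z 101.7 size 19 90 axis 72.9 px [376 152  28  83] -> move [  37.6  130.9 -131.6] yaw -0.001 local [-2.3 36.7]
at 581.0 -108.8 z 101.6 size 20 90 axis 72.8 px [470 153  35  83] -> move [  69.1  233.4 -131.6] yaw -0.003 local [ -2.  143.9]
at 493.0 -391.6 z 101.6 size 18 33 axis 73.0 px [204 177  19  32] -> move [ -18.8  -49.4 -131.6] yaw 0.0 local [  -3.5 -152.2]
at 482.3 -442.4 z 101.5 size 19 34 axis 73.3 px [156 181  21  32] -> move [ -29.6 -100.2 -131.6] yaw 0.006 local [   1.1 -204. ]
at 511.2 -342.3 z 101.7 size 17 34 axis 73.3 px [254 180  17  32] -> move [-7.000e-01 -1.000e-01 -1.316e+02] yaw 0.006 local [ -0.5 -99.8]
```

```bash
python3 -m creep '{"translation":[[0,36,0],[0,75,0],[0,115,0],[0,155,0],[0,195,0]],"yaw":[0,0,0,0,0],"gripper":[130,130,130,130,130]}'
python3 -m creep '{"translation":[[0,40,-2],[0,80,-4],[0,120,-6],[0,160,-8],[0,200,-10]],"yaw":[0.1,0.2,0.3,0.4,0.48],"gripper":[130,130,130,130,130]}'
python3 -m creep '{"translation":[[-5,40,0],[-10,80,0],[-14,120,0],[-18,160,0],[-22,200,0]],"yaw":[0,0,0,0,0],"gripper":[130,130,130,130,130]}'
python3 -m creep '{"translation":[[-4,40,0],[-8,80,0],[-10,120,0],[-10,143,0],[-10,143,0]],"yaw":[0,0,0,0,0],"gripper":[130,130,130,130,130]}'
python3 -m creep '{"translation":[[0,0,0],[0,0,0]],"yaw":[0,0],"gripper":[130,130]}'
python3 look.py bench
```

```text
time_s: 37.05
ee_pos: [0.5104, -0.1448, 0.2197]
eef_rot: [-3.122, -0.04, 2.844]
force: [0.5, 1.1, 0.2]
grip_width: 0.0458
time_s: 37.47
ee_pos: [0.5096, 0.0571, 0.2086]
eef_rot: [-3.123, -0.041, -2.954]
force: [1.2, -0.3, 0.3]
grip_width: 0.0461
time_s: 37.88
ee_pos: [0.4866, 0.2589, 0.2074]
eef_rot: [-3.122, -0.042, -2.954]
force: [0.8, -0.5, 0.1]
grip_width: 0.0465
time_s: 38.3
ee_pos: [0.4751, 0.4056, 0.2053]
eef_rot: [-3.122, -0.045, -2.95]
force: [0.0, -0.6, -0.6]
grip_width: 0.0458
time_s: 38.47
ee_pos: [0.4746, 0.4053, 0.2038]
eef_rot: [-3.121, -0.047, -2.95]
force: [-0.3, 0.0, 0.7]
grip_width: 0.0458
tcp [474.6 405.3 203.8] jaw 101.0 t 38.4667
at 441.8 393.4 z 51.6 size 17 32 axis 101.0 px [250 149  16  29] -> move [ -32.8  -11.9 -160.8] yaw 0.0 local [-282.   583.4]
at 628.7 417.7 z 53.1 size 21 71 axis 6.0 px [220 299  56  25] -> move [ 154.1   12.4 -160.8] yaw 1.483 local [-110.3  661.3]
```

```bash
python3 -m creep '{"translation":[[-16,-6,-20],[-32,-11,-50],[-32,-11,-90],[-32,-11,-120],[-32,-11,-120]],"yaw":[0,0,0,0,0],"gripper":[130,130,130,130,130]}'
python3 -m creep '{"translation":[[1,1,-20],[1,1,-35],[1,1,-35],[1,1,-35]],"yaw":[0,0,0,0],"gripper":[130,130,130,130]}'
python3 -m creep '{"translation":[[0,0,0],[0,0,0],[0,0,0],[0,0,0],[0,0,0]],"yaw":[0,0,0,0,0],"gripper":[255,255,255,255,255]}' 20
python3 -m creep '{"translation":[[0,0,15],[0,0,50],[0,0,90],[0,0,130],[0,0,165]],"yaw":[0,0,0,0,0],"gripper":[255,255,255,255,255]}'
```

```text
time_s: 38.93
ee_pos: [0.441, 0.391, 0.0789]
eef_rot: [-3.117, -0.054, -2.952]
force: [-0.4, -1.5, -1.8]
grip_width: 0.046
time_s: 39.27
ee_pos: [0.4426, 0.3918, 0.0453]
eef_rot: [-3.117, -0.053, -2.953]
force: [-0.7, -0.0, 0.1]
grip_width: 0.0461
time_s: 39.68
ee_pos: [0.4428, 0.3921, 0.046]
eef_rot: [-3.118, -0.052, -2.953]
force: [-2.4, 1.7, 7.6]
grip_width: 0.0181
time_s: 40.1
ee_pos: [0.4427, 0.3921, 0.2138]
eef_rot: [-3.118, -0.051, -2.953]
force: [0.9, 0.4, -0.3]
grip_width: 0.0179
```

```bash
python3 -m creep '{"translation":[[5,-36,0],[10,-75,0],[15,-115,0],[20,-155,0],[25,-195,0]],"yaw":[0,0,0,0,0],"gripper":[255,255,255,255,255]}'
python3 -m creep '{"translation":[[5,-40,0],[10,-80,0],[15,-120,0],[20,-160,0],[25,-200,0]],"yaw":[-0.1,-0.2,-0.3,-0.4,-0.486],"gripper":[255,255,255,255,255]}'
python3 -m creep '{"translation":[[5,-40,0],[10,-80,0],[15,-120,0],[20,-160,0],[25,-200,0]],"yaw":[0,0,0,0,0],"gripper":[255,255,255,255,255]}'
python3 -m creep '{"translation":[[5,-40,0],[9,-82,0],[9,-82,0],[9,-82,0],[9,-82,0]],"yaw":[0,0,0,0,0],"gripper":[255,255,255,255,255]}'
python3 -m creep '{"translation":[[0,0,0],[0,0,0]],"yaw":[0,0],"gripper":[255,255]}'
python3 look.py shelf w8.png
```

```text
time_s: 40.52
ee_pos: [0.4673, 0.1953, 0.2139]
eef_rot: [-3.118, -0.051, -2.952]
force: [0.9, -0.3, -1.1]
grip_width: 0.0178
time_s: 40.93
ee_pos: [0.492, -0.0067, 0.2141]
eef_rot: [-3.119, -0.051, 2.84]
force: [-0.2, 0.7, -0.9]
grip_width: 0.0179
time_s: 41.35
ee_pos: [0.5167, -0.2087, 0.2142]
eef_rot: [-3.119, -0.051, 2.84]
force: [0.7, 0.9, -0.2]
grip_width: 0.0177
time_s: 41.77
ee_pos: [0.5256, -0.2903, 0.214]
eef_rot: [-3.119, -0.052, 2.84]
force: [-0.9, 0.3, -0.8]
grip_width: 0.0179
time_s: 41.93
ee_pos: [0.5258, -0.2891, 0.2142]
eef_rot: [-3.119, -0.052, 2.841]
force: [0.4, -0.5, -1.5]
grip_width: 0.018
tcp [ 525.8 -289.1  214.2] jaw 72.8 t 41.9333
at 390.2 -207.6 z 102.1 size 13 31 axis 102.1 px [300  19  19  37] -> move [-135.6   81.6 -121.2] yaw 0.511 local [-155.7   -6.4]
at 562.5 -159.8 z 101.6 size 20 90 axis 72.8 px [379 154  28  86] -> move [  36.7  129.3 -121.2] yaw 0.0 local [-4.9 89.7]
at 547.2 -210.1 z 101.7 size 19 84 axis 73.1 px [331 157  23  80] -> move [  21.5   79.  -121.2] yaw 0.005 local [-4.7 37.1]
at 581.3 -108.3 z 101.6 size 20 90 axis 73.4 px [429 157  31  86] -> move [  55.6  180.8 -121.2] yaw 0.011 local [ -1.9 144.4]
at 598.9 -57.4 z 101.6 size 21 89 axis 71.6 px [477 160  35  83] -> move [  73.2  231.8 -121.2] yaw -0.021 local [  0.  198.3]
at 493.7 -390.8 z 101.4 size 19 34 axis 73.2 px [151 183  21  33] -> move [ -32.  -101.7 -121.2] yaw 0.008 local [  -3.1 -151.4]
at 511.0 -342.6 z 101.6 size 19 34 axis 73.4 px [200 185  19  33] -> move [ -14.8  -53.5 -121.2] yaw 0.01 local [  -0.7 -100.1]
at 481.7 -442.1 z 101.3 size 20 33 axis 74.4 px [102 187  22  31] -> move [ -44.  -153.  -121.2] yaw 0.028 local [   0.5 -203.9]
```

View pics/w8.png

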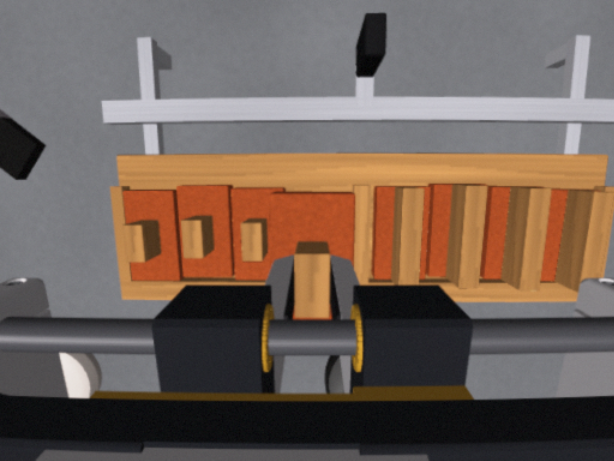

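The held last tenon is over the remaining gap between the tenon at (253,240) and the mid lip at (362,230), at a 55.5 mm pitch. Shifting 2 mm and lowering.

```bash
python3 -m creep '{"translation":[[-0.5,-2,-30],[-0.5,-2,-60],[-0.5,-2,-80],[-0.5,-2,-80],[-0.5,-2,-80]],"yaw":[0.003,0.003,0.003,0.003,0.003],"gripper":[255,255,255,255,255]}'
python3 -m creep '{"translation":[[0,0,0],[0,0,-10],[0,0,-20],[0,0,-30],[0,0,-30]],"yaw":[0,0,0,0,0],"gripper":[255,255,255,255,255]}'
```

```text
time_s: 42.4
ee_pos: [0.5253, -0.2907, 0.1344]
eef_rot: [-3.119, -0.052, 2.845]
force: [0.7, 0.1, -0.6]
grip_width: 0.0178
time_s: 42.82
ee_pos: [0.5245, -0.2901, 0.102]
eef_rot: [-3.12, -0.056, 2.845]
force: [0.5, 0.0, -2.7]
grip_width: 0.018
```

```bash
python3 -m creep '{"translation":[[0,0,-2],[0,0,-5],[0,0,-5]],"yaw":[0,0,0],"gripper":[255,255,255]}'
python3 -m creep '{"translation":[[0,0,0],[0,0,0],[0,0,0]],"yaw":[0,0,0],"gripper":[155,155,155]}'
python3 -m creep '{"translation":[[0,0,15],[0,0,50],[0,0,90],[0,0,120],[0,0,120]],"yaw":[0,0,0,0,0],"gripper":[155,155,155,155,155]}'
python3 -m creep '{"translation":[[-34,22,0],[-68,44,0],[-100,66,0],[-100,66,0],[-100,66,0]],"yaw":[0,0,0,0,0],"gripper":[130,130,130,130,130]}'
python3 tab.py; python3 look.py shelf
```

```text
time_s: 43.07
ee_pos: [0.5245, -0.2903, 0.0968]
eef_rot: [-3.12, -0.056, 2.845]
force: [0.3, 0.1, -0.6]
grip_width: 0.018
time_s: 43.32
ee_pos: [0.5246, -0.2903, 0.0971]
eef_rot: [-3.12, -0.055, 2.845]
force: [0.5, -0.5, -0.1]
grip_width: 0.034
time_s: 43.73
ee_pos: [0.5262, -0.2913, 0.2241]
eef_rot: [-3.117, -0.045, 2.845]
force: [0.1, -0.2, 0.3]
grip_width: 0.0369
time_s: 44.15
ee_pos: [0.4254, -0.2246, 0.2246]
eef_rot: [-3.117, -0.044, 2.845]
force: [0.6, -0.1, 1.0]
grip_width: 0.0461
tab [ 387.9 -201. ] [14.7 29.2] 73.4
midlip y [-4.86297576  5.52582664 19.39824387]
backlip x [33.02411608 53.55125089 64.62868719]
rail x [-130.22259658 -120.34014435  -51.89365517]
tcp [ 426.4 -225.4  224.6] jaw 73.0 t 44.2
at 615.9 -57.9 z 101.9 size 9 42 axis 70.9 px [443 294  12  33] -> move [ 189.4  167.5 -131.6] yaw -0.037 local [ 16.4 202.8]
at 533.1 -293.6 z 101.6 size 14 16 axis 160.4 px [226 296  15  10] -> move [ 106.6  -68.3 -131.6] yaw 1.525 local [  6.2 -46.9]
at 570.1 -217.0 z 101.8 size 18 43 axis 73.0 px [297 296  17  32] -> move [ 143.6    8.3 -131.6] yaw 0.001 local [19.1 37.2]
```

Before closing, I'll check the whole row from the scene camera.

```bash
cat > row.py <<'E'
import sys
from h import *
c=cam('scene');save(c,sys.argv[1],1.5)
im=cv2.imread('pics/'+sys.argv[1])[200:430,80:480];cv2.imwrite('pics/'+sys.argv[1],cv2.resize(im,(0,0),fx=2,fy=2))
P=cloud(c);z=P[:,:,2]
m=((abs(z-.102)<.007)&(P[:,:,0]>.35)&(P[:,:,0]<.66)&(P[:,:,1]<.0)&(P[:,:,1]>-.5)).astype(np.uint8);k,l,s,_=cv2.connectedComponentsWithStats(m)
for i in range(1,k):
    q=P[l==i]
    if len(q)<40:continue
    (x,y),w,a=cv2.minAreaRect((q[:,:2]*1000).astype(np.float32));L=(np.array([x,y])-[540.9,-247])@np.array([[.9563,.2924],[-.2924,.9563]])
    print(np.round([x,y]),np.round(w),round(a,1),'local',np.round(L,1))
E
python3 row.py s2.png
```

```text
[600. -58.] [19. 93.] 71.8 local [  1.2 198.1]
[ 583. -109.] [18. 93.] 72.4 local [-1.000e-01  1.438e+02]
[ 564. -161.] [18. 91.] 73.2 local [-3.4 89.2]
[ 551. -212.] [18. 92.] 72.9 local [-0.8 36.3]
[ 524. -291.] [18. 35.] 74.0 local [ -3.4 -46.8]
[ 511. -342.] [18. 38.] 73.2 local [ -0.5 -99.1]
[ 494. -391.] [16. 37.] 73.8 local [  -2.9 -151. ]
[ 483. -443.] [20. 37.] 76.2 local [   1.8 -204.7]
```

View pics/s2.png

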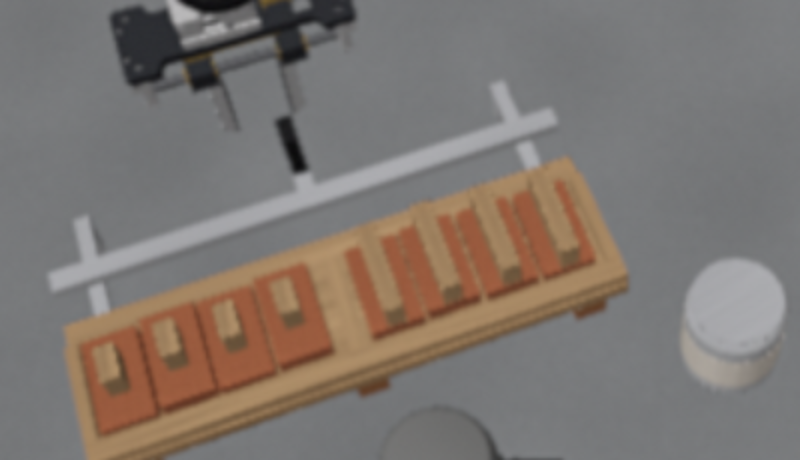

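The picture shows both rows complete, four tenons and four ribs, with the rail still back. Pitches are 52–54 mm. Now gripping the tab.

```bash
python3 -m creep '{"translation":[[-19,12,0],[-38,24.5,0],[-38,24.5,0],[-38,24.5,-35],[-38,24.5,-60]],"yaw":[0,0,0,0,0],"gripper":[130,130,130,130,130]}'
python3 -m creep '{"translation":[[0,0,-20],[0,0,-40],[0,0,-58],[0,0,-58],[0,0,-58]],"yaw":[0,0,0,0,0],"gripper":[130,130,130,130,130]}'
```

```text
time_s: 44.72
ee_pos: [0.39, -0.202, 0.1633]
eef_rot: [-3.117, -0.043, 2.844]
force: [-0.3, -0.4, -1.5]
grip_width: 0.046
time_s: 45.13
ee_pos: [0.3905, -0.2024, 0.105]
eef_rot: [-3.117, -0.044, 2.844]
force: [-0.3, -0.4, 0.6]
grip_width: 0.0459
```

```bash
python3 -m creep '{"translation":[[0,0,0],[0,0,0],[0,0,0],[0,0,0],[0,0,0]],"yaw":[0,0,0,0,0],"gripper":[255,255,255,255,255]}' 30
python3 -m creep '{"translation":[[6,-2,0],[14,-4.3,0],[22,-6.7,0],[30,-9.2,0],[38,-11.6,0]],"yaw":[0,0,0,0,0],"gripper":[255,255,255,255,255]}'
python3 -m creep '{"translation":[[4,-1.2,0],[8,-2.4,0],[12,-3.7,0],[12,-3.7,0]],"yaw":[0,0,0,0],"gripper":[255,255,255,255]}'
```

```text
time_s: 45.55
ee_pos: [0.3909, -0.2018, 0.1055]
eef_rot: [-3.118, -0.043, 2.844]
force: [13.4, 33.6, 6.9]
grip_width: 0.0163
time_s: 45.97
ee_pos: [0.4299, -0.2134, 0.1055]
eef_rot: [-3.119, -0.043, 2.844]
force: [-1.6, 4.3, 2.2]
grip_width: 0.016
time_s: 46.3
ee_pos: [0.4428, -0.2174, 0.1055]
eef_rot: [-3.119, -0.042, 2.844]
force: [3.2, 1.2, -0.6]
grip_width: 0.0162
```

```bash
python3 -m creep '{"translation":[[1.5,-0.5,0],[3,-0.9,0],[3,-0.9,0],[3,-0.9,0]],"yaw":[0,0,0,0],"gripper":[255,255,255,255]}'
python3 -m creep '{"translation":[[1,-0.3,0],[2,-0.6,0],[3,-0.9,0],[3,-0.9,0]],"yaw":[0,0,0,0],"gripper":[255,255,255,255]}'
python3 -m creep '{"translation":[[1,-0.3,0],[2,-0.6,0],[3,-0.9,0],[3,-0.9,0]],"yaw":[0,0,0,0],"gripper":[255,255,255,255]}'
```

```text
time_s: 46.63
ee_pos: [0.4459, -0.2183, 0.1055]
eef_rot: [-3.119, -0.042, 2.844]
force: [1.0, 2.3, -1.3]
grip_width: 0.0162
time_s: 46.97
ee_pos: [0.4485, -0.2191, 0.1055]
eef_rot: [-3.119, -0.043, 2.844]
force: [-5.4, 4.0, 5.2]
grip_width: 0.0166
time_s: 47.3
ee_pos: [0.4489, -0.2192, 0.1054]
eef_rot: [-3.119, -0.051, 2.844]
force: [-25.0, 8.7, 17.5]
grip_width: 0.0163
```

```bash
python3 -m creep '{"translation":[[-0.5,0,0],[-0.5,0,0],[-0.5,0,0],[-0.5,0,0],[-0.5,0,50]],"yaw":[0,0,0,0,0],"gripper":[255,130,130,130,130]}'
python3 -m creep '{"translation":[[0,0,40],[0,0,60],[-40,20,60],[-70,40,60],[-70,40,60]],"yaw":[0,0,0,0,0],"gripper":[130,130,130,130,130]}'
python3 row.py s3.png
python3 - <<'E'
from h import *
for n in('scene','side'):
    P=cloud(cam(n));z=P[:,:,2];m=(abs(z-.12)<.006)&(abs(P[:,:,0]-.445)<.03)&(abs(P[:,:,1]+.218)<.03);q=P[m]
    (x,y),w,a=cv2.minAreaRect((q[:,:2]*1000).astype(np.float32));print(n,'tab',x,y,w,'local',(np.array([x,y])-[540.9,-247])@np.array([[.9563,.2924],[-.2924,.9563]]))
    for nm,c,zz in(('tin',(.772,.008),.102),('sander',(.735,-.278),.13),('tape',(.656,.41),.06)):
        q=P[(np.hypot(P[:,:,0]-c[0],P[:,:,1]-c[1])<.07)&(z>zz-.02)&(z<zz+.01)];print(nm,np.round(np.median(q,0),3))
E
```

```text
time_s: 47.72
ee_pos: [0.446, -0.2181, 0.1416]
eef_rot: [-3.121, -0.061, 2.844]
force: [-0.2, -0.2, -0.8]
grip_width: 0.0398
time_s: 48.13
ee_pos: [0.3718, -0.1756, 0.201]
eef_rot: [-3.121, -0.063, 2.844]
force: [0.5, -0.4, 0.3]
grip_width: 0.0462
[600. -58.] [19. 92.] 72.2 local [  1.2 198.1]
[ 582. -109.] [19. 92.] 73.0 local [ -0.9 143.6]
[ 565. -161.] [18. 93.] 73.3 local [-2.1 89.2]
[ 551. -212.] [18. 92.] 73.0 local [-0.2 36.3]
[ 526. -291.] [18. 34.] 73.9 local [ -1.8 -46.7]
[ 512. -342.] [18. 34.] 73.5 local [  0.  -99.2]
[ 495. -391.] [16. 35.] 73.0 local [  -1.4 -151.4]
[ 484. -444.] [19. 37.] 73.1 local [   3.2 -204.7]
scene tab 446.17730712890625 -220.29942321777344 (14.992416381835938, 30.743457794189453) local [-98.39055984  -2.16315382]
tin [0.776 0.004 0.099]
sander [ 0.741 -0.28   0.128]
tape [0.648 0.411 0.063]
side tab 446.8468933105469 -219.01431274414062 (17.51839828491211, 30.02520179748535) local [-98.12600088  -0.73841567]
tin [ 0.77  -0.005  0.099]
sander [ 0.732 -0.292  0.127]
tape [0.645 0.392 0.061]
```

View pics/s3.png

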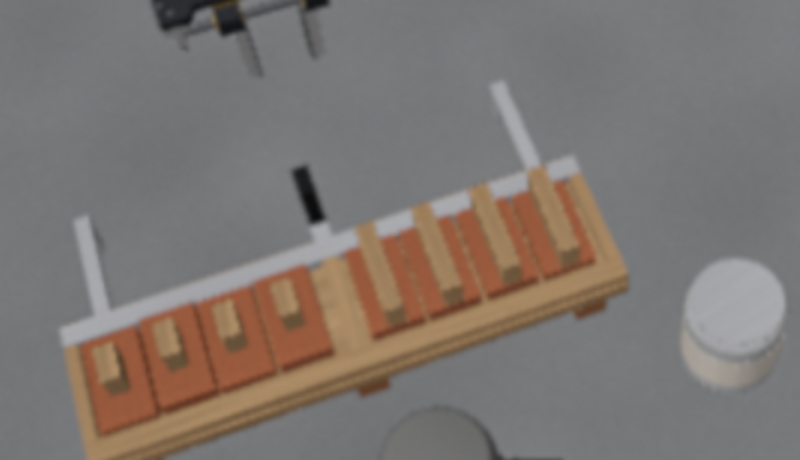

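The picture shows the rail closed along the front and both rows neat and square. The tin, sander and tape measure look undisturbed. Handing in.

```bash
python3 -c "
from station import ctrl
print(ctrl.hand_in())"
```

```text
the job is handed in; nothing more can be done
None
```

The job is done and handed in at about 48 s of the 210 s allowed. I pulled the rail fully back and set the three loose ribbed pieces in the left bay and the three tenons in the right. I then slid the rail home until it met its stop.

**Knocked piece:** the first ribbed piece I placed was found shifted by about 23 mm after I released it. I take this to be the announced knock, as it had been released cleanly. I picked it up again and re-placed it while the rail was still back.

**Last checks:**
- **Rows:** all eight pieces sit in their bays at 52–54 mm spacing and within about 1° of square. The rail travelled 60 mm to its end stop.
- **Tab position:** it reads about 1.5–2 mm past the nominal home position. That is within camera calibration error, and the rail was pushing against the stop with 25 N.
- **Bystanders:** the paint tin, sander and tape measure show no visible movement. I only had coarse position readings for them (10–20 mm between views), and the arm went near none of them.

**Forces:**
- **First pinch on the tab:** the wrist force briefly reached about 76 N because the tool was 5 mm off-centre.
- **Third ribbed piece:** setting it down read about 32 N.
- **Limits:** I saw no wrist reading above the 120 N limit. The separate 40 N limit on pressing with the arm or gripper body was not measured.

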